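Load the sloping specimen box and clamp its lid

ROBOT

A 7-joint arm with a two-finger parallel gripper is mounted at the origin on a cart in front of the work surface, level with it; the furniture and walls round the work are solid. World frame = base frame: x ahead of the robot, y to its left, z up, the work surface at z = 0. Lengths are in m, angles in rad, forces in N, time in s.
With the tool pointing down it reaches from about 0.425 to 0.925 m from the base axis. Payload 6.8 kg.
Tool frame: the origin (TCP) lies on the front face of the gripper's body, between the roots of the fingers; the fingertips stand 73 mm ahead of it and the grasp point (between the pads) lies r.pinch_z ahead of it (r.pinch_z is the distance from the TCP to the grasp point, in m); z points along the fingers, y is the direction in which the jaws open and shut (so a half turn about z gives the same grasp; the last joint's range is limited). The gripper opens to 85 mm and grips with 20 to 120 N. Pads are 22 mm wide; open, the fingers measure 114 mm over their backs; the gripper's body (76 mm by 85 mm) begins 54 mm behind the grasp point. The pads swing forward as they close: fully open they stand 13 mm farther back than shut.
Start: joints at [-1.355, 0.477, 0.022, 1.555, -0.011, 1.109, -0.083], TCP at [0.215, 0.64, 0.304] pointing down, gripper open.
Joint ranges: [-2.96, 2.96], [-0.34, 2.1], [-1.41, 1.46], [0.24, 2.44], [-1.37, 4.51], [0.17, 1.92], [-2.96, 2.96]. Speed limits (rad/s): [2.39, 2.39, 3.14, 3.14, 3.14, 3.14, 3.14].

INTERFACE

Orientations are given as a rotation vector (axis times angle).
In Python, from bench import readout, grab_frame, r, search_frame, masks_of, tip_of gives the robot as it stands.
- The arm moves only by the tool step_arm, never from a script. Its argument "commands" is a list of rows, each a list of 7 numbers: the shift along the tool's x, y, z as a fraction of full scale, then the turn, a rotation vector about the tool's x, y, z as a fraction of full scale, then the gripper's target within -1 to 1 (shut at 1, half-way at 0, fully open at -1). In form: [[tx, ty, tz, ax, ay, az, hand], ...]. A call has exactly 10 rows; each row is the pose to reach, as a shift and turn from the pose measured when the call began, along the tool's axes at that moment, turning the shorter way round; what a row does not reach only later rows make up. Full scale, the value 1, is 500 mm for a shift and 360 degrees for a turn. A row lasts 1/8 s, in which the tool goes at most 62.5 mm and 10.7 degrees, less where a joint would pass 70% of its speed; a pose out of reach is approached as far as the arm can. A call with a number of a shift or a turn outside -1 to 1 is refused whole. A call with a gripper value outside its range is refused whole. The fingers move at their own pace and stop on an object; "newtons" is the grip in N (left out, the last holds). Time passes only in rows, so rows that repeat a pose let the fingers close, or fill a call up. It gives the time, the measured TCP pose, the force and the opening at its end, in the units of the state.
- readout.get_obs(): the state, without advancing time (a new reading comes with each control period).
- grab_frame(name): name is "scene" or "top" or "wrist"; returns a dict with "img" (400x640x3 uint8, red, green, blue), "K" (3x3 intrinsics, pixels), "world_to_cam" (4x4, takes a point from world to camera coordinates). Camera axes: x right, y down, z forward; pixel columns grow to the right and rows downward; lengths in m; the calibration is good to about 2 mm. A picture is of the moment at which its call begins. There is no depth.
- r.hand_in(): hands the job in, once; it reports no verdict.
Trained networks look in a picture, given as the dict that the camera call returned (one of the last four; its "shot" number tells which), for a name from the list of things; names that differ only in an ending like _2 or _b are one class to them, and where a whole thing is asked for, a point or a joint stands for the part that bears it (a point fixed in the world has none). Each returns a list of dicts, best first, with "p" (0 to 1); they miss things now and then, are a little off and sometimes report something else, mostly with a low value. They report only what shows in the picture. A call takes as long as a camera call. They do not tell look-alikes from the thing itself.
- search_frame(thing, picture): "extent" ([centre column, centre row, width, height] in pixels, round what is visible of it).
- masks_of(thing, picture): "pixels" (400x640 bool, what is visible of it) and "extent" ([centre column, centre row, width, height] in pixels, round what is visible of it).
- tip_of(thing, picture): "point" ([column, row] in pixels: a listed point, or the origin of a listed thing).
The state is a dict: "clock": time; "joints": joint angles; "qvel": joint speeds; "tau": joint torques, N m; "tcp_pos": TCP position; "orientation": TCP orientation; "contact_force": force on the tool from outside, world axes, zero at the start; "moment": the same for the moment, N m; "grip_width": finger opening in m.
Only numpy, scipy, OpenCV 4.12 (cv2) and the standard library are available. Lean on these libraries where they do the work, as an engineer would, in place of code of your own. Each camera call takes 0.05 s, during which the arm holds its last target. There are 200 camera calls.

TASK

Load the sloping test box: put the two round cast specimens into its two pockets, one in each and pushed right down so that they stand square to the sloping face. Then shut the lid completely, and last swing the hold-down arm over until its pad rests on the lid. Leave the two cast cubes where they stand.

Things in the scene. Friction and masses are not known exactly. Their poses are not given: they have to be found in the camera images.
- block: Steel block of the test box, 136 x 156 x 32 mm, fixed on a grey stand; its face slopes 25 deg down towards the robot and a little to its right (the stand's turn about the vertical varies). Origin: centre of its underside. x points up the slope, y level along the block to the left, z square out of the face; the face is at z = 32 mm. Pockets at x = -20, y = +36 and -36 mm.
- pocket_left (a point): Point on the axis of the left (+y) round pocket, 25 mm above its floor (3 mm above the block's face): where the centre of a fully seated round specimen lies. Pocket 43 mm wide, 22 mm deep. Axes as block; z is the way the pocket opens.
- pocket_right (a point): The same for the right (-y) pocket.
- cyl_a: Round cast (concrete-like) specimen, a cylinder 36 mm in diameter, 50 mm high, about 0.11 kg, standing upright on the bench. Origin: centre of its underside, z along its axis. The two round specimens are alike; either may go into either pocket. Seated in a pocket it stands 28 mm out of the face.
- cyl_a_mid (a point): Centre of that round specimen, 25 mm above its underside; z along its axis.
- cyl_b: The other round specimen, same size, origin as for cyl_a.
- cyl_b_mid (a point): Centre of the other round specimen, 25 mm above its underside.
- cube_a_mid (a point): Centre of a 40 mm cast cube standing among the round specimens; to be left alone.
- cube_b_mid (a point): Centre of the second 40 mm cast cube; to be left alone.
- lid (a joint): Angle of the lid (rad): 0 shut on the face, about 1.8 to 2.0 standing open behind the pockets, leaning a little over them. A deep aluminium tray, 134 x 152 mm, 40 mm deep, 4 mm walls, hinged on the block's upper (+x) edge. Stiff hinge: it stays where it is left; 2 to 6 N at the free edge moves it. Shut fingers pushing on its outside, from behind and then from above, close it.
- lid_hinge (a point): Middle of the lid's hinge line, which runs along the block's y (at block x = 67, y = 0, z = 33 mm). Turns with the lid: -x points to the lid's free edge, 134 mm away (a 60 mm wide lip reaches 11 mm farther), z to the lid's outer face, at z = 40 mm. Shut, its axes equal the block's.
- lid_push (a point): Point in the middle of the lid's outer face, 110 mm from the hinge line and 24 mm short of the free edge; turns with the lid. z points out of the outer face.
- clamp (a joint): Angle of the hold-down arm (rad): 0 = lying across the shut lid, pad on it; 1.6 to 1.9 = swung out, standing up from the face beside the block's right (-y) end. Stiff hinge, stays where it is left; 1 to 3 N at its grip moves it. A shut finger pushing from its outer (-y) side, then from above, swings it down.
- clamp_hinge (a point): Hinge of the hold-down arm at block x = -30, y = -92, z = 80 mm, axis along the block's x, in a fork at block x -45 to -15, y -100 to -80, up to z = 91 mm. Turns with the arm: y points along the arm to its grip, z out of the side that is on top when down; at 0 its axes equal the block's. Bar 14 mm wide, 8 mm thick.
- clamp_grip (a point): Centre of the arm's black grip, 22 mm wide, 50 mm long, 14 mm thick, 118 mm from the hinge; turns with the arm. The arm ends 143 mm from the hinge.
Mind the look-alikes: they are no part of the job. Leave any purple or red look-alike of the cyl_b alone.

How it is judged:
By the outcome, as a careful person would: the job done as asked, in the order asked, and still so for the second after the job is handed in, with the robot touching nothing.
It also fails if it takes over 72 s, if anything falls off the work surface, if the arm or the gripper's body presses on something with over 40 N, if the wrist force passes 120 N, or if a joint passes its speed limit or range.

## Working session

There is one attempt and no reset: what is moved stays moved. The work goes in short steps, Python scripts to look and compute and a tool call to move; the robot and the scene stay as the last step left them, time stands still between calls to the robot, and variables do not carry over. Pictures are saved under pics/ and viewed, about 8 in all and at most 12, crops included, and the job is handed in when it is done.

Besides the shell and the picture viewer there is one more tool, called after ">>>" as name(argument=value, ...) on one line, values as JSON. step_arm: Moves the arm, as the interface text tells. Its arguments: {"type":"object","properties":{"commands":{"type":"array"},"newtons":{"type":"number"}},"required":["commands"]}

```bash
mkdir -p pics; ls
cat > h.py <<'E'
import numpy as np, cv2
from scipy.spatial.transform import Rotation as R
from bench import readout, grab_frame, r, search_frame, masks_of, tip_of
def save(f,n): cv2.imwrite(f'pics/{n}.png',f['img'][:,:,::-1])
def ray(f,uv):
    M=np.array(f['world_to_cam']);K=np.array(f['K'])
    d=M[:3,:3].T@np.linalg.solve(K,[uv[0],uv[1],1]);o=-M[:3,:3].T@M[:3,3]
    return o,d/np.linalg.norm(d)
def proj(f,p):
    M=np.array(f['world_to_cam']);c=M[:3,:3]@np.asarray(p,float)+M[:3,3];q=np.array(f['K'])@c
    return q[:2]/q[2]
def tri(obs):
    A=np.zeros((3,3));b=np.zeros(3)
    for f,uv in obs:
        o,d=ray(f,uv);P=np.eye(3)-np.outer(d,d);A+=P;b+=P@o
    p=np.linalg.solve(A,b)
    return p,[np.round(np.linalg.norm(proj(f,p)-uv),1) for f,uv in obs]
E
python3 - <<'E'
from h import *
o=readout.get_obs();print({k:np.round(v,3) for k,v in o.items()},r.pinch_z)
F={n:grab_frame(n) for n in('scene','top','wrist')}
for n,f in F.items(): save(f,n+'0'); print(n,np.round(ray(f,(320,200))[0],3),np.round(ray(f,(320,200))[1],3),f['K'][0][0])
cv2.imwrite('pics/st.png',np.vstack([F['scene']['img'],F['top']['img']])[:,:,::-1][:, :])
for t in 'pocket_left pocket_right cyl_a_mid cyl_b_mid cube_a_mid cube_b_mid lid_hinge lid_push clamp_hinge clamp_grip block'.split():
    for n,f in F.items():
        print(t,n,[(np.round(d['point']).tolist(),round(float(d['p']),2)) for d in tip_of(t,f)][:6])
E
```

```text
pics
{'clock': np.float64(0.0), 'joints': array([-1.355,  0.478,  0.022,  1.556, -0.011,  1.109, -0.083]), 'qvel': array([-0.001,  0.002,  0.001,  0.   , -0.001,  0.002, -0.   ]), 'tau': array([ 0.0000e+00, -5.9645e+01,  1.6080e+00, -2.8120e+01,  1.2000e-02,
        9.0000e-03, -0.0000e+00]), 'tcp_pos': array([0.215, 0.639, 0.303]), 'orientation': array([-5.06e-01, -3.10e+00,  3.00e-03]), 'contact_force': array([-0.581,  0.569, -0.083]), 'moment': array([-0.017,  0.025,  0.021]), 'grip_width': np.float64(0.085)} 0.0539
scene [-0.079 -0.336  0.531] [ 0.714  0.5   -0.49 ] 384.9345055872265
top [0.465 0.092 1.223] [ 0.061  0.    -0.998] 441.73236949188197
wrist [0.145 0.665 0.373] [ 0.27  -0.09  -0.959] 298.254455941341
pocket_left scene [([392.0, 230.0], 0.82), ([280.0, 217.0], 0.7), ([381.0, 195.0], 0.36)]
pocket_left top [([393.0, 199.0], 0.67)]
pocket_left wrist []
pocket_right scene [([419.0, 220.0], 0.98)]
pocket_right top [([400.0, 171.0], 0.61)]
pocket_right wrist []
cyl_a_mid scene [([212.0, 209.0], 0.55)]
cyl_a_mid top [([215.0, 230.0], 0.68)]
cyl_a_mid wrist []
cyl_b_mid scen
[... 388 characters left out ...]
]
cube_a_mid top [([220.0, 187.0], 0.79)]
cube_a_mid wrist []
cube_b_mid scene [([243.0, 237.0], 0.55)]
cube_b_mid top [([273.0, 244.0], 0.57)]
cube_b_mid wrist []
lid_hinge scene [([380.0, 192.0], 0.79)]
lid_hinge top [([370.0, 170.0], 0.88)]
lid_hinge wrist []
lid_push scene [([378.0, 140.0], 0.75)]
lid_push top [([361.0, 162.0], 0.93)]
lid_push wrist []
clamp_hinge scene [([454.0, 204.0], 0.96), ([211.0, 217.0], 0.28)]
clamp_hinge top [([421.0, 151.0], 0.58)]
clamp_hinge wrist []
clamp_grip scene [([494.0, 156.0], 0.91)]
clamp_grip top [([456.0, 139.0], 0.87), ([360.0, 164.0], 0.18)]
clamp_grip wrist []
block scene [([395.0, 224.0], 0.79)]
block top [([381.0, 180.0], 0.75)]
block wrist []
```

View pics/scene0.png

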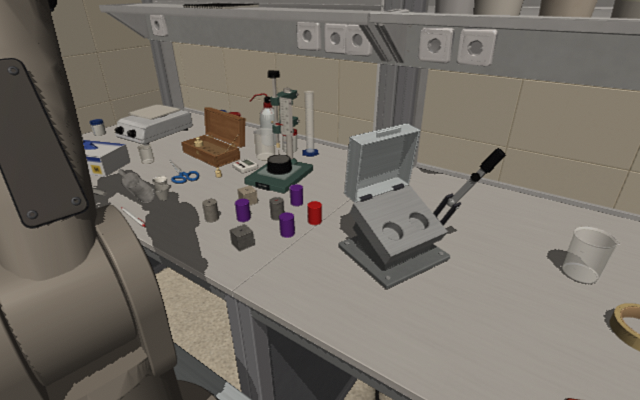

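View pics/top0.png

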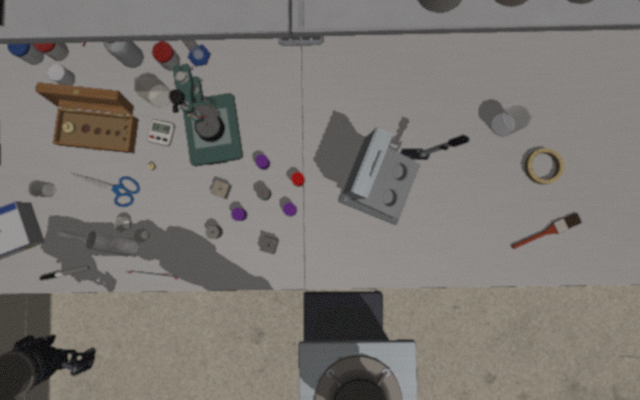

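The scene picture shows the grey cylinders at (210,210) and (277,208), with purple and red look-alikes around them. The grey cubes are at (243,237) and (247,195). The box is at about (395,220) with its lid open and its clamp swung out to the right. In the top view the grey cylinders are at (213,230) and (264,193), and the block is yawed strongly, with its down-slope towards -y.

```bash
cat > fit.py <<'E'
from h import *
from scipy.optimize import least_squares
def Rb(yaw): return R.from_euler('z',yaw)*R.from_euler('y',-25,degrees=True)
PT=dict(pocket_left=[-.02,.036,.035],pocket_right=[-.02,-.036,.035],lid_hinge=[.067,0,.033],clamp_hinge=[-.03,-.092,.08],block=[0,0,0])
def model(q,n):
    yaw,x,y,z,lid,cl=q;B=Rb(yaw);T=np.array([x,y,z])
    if n=='lid_push': p=np.array([.067,0,.033])+R.from_euler('y',lid).apply([-.11,0,.04])
    elif n=='clamp_grip': p=np.array([-.03,-.092,.08])+R.from_euler('x',cl).apply([0,.118,0])
    else: p=np.array(PT[n])
    return T+B.apply(p)
def fit(obs,q0):
    f=lambda q:np.concatenate([(proj(fr,model(q,n))-uv) for n,fr,uv in obs])
    s=least_squares(f,q0,loss='soft_l1',f_scale=2)
    return s.x,f(s.x).reshape(-1,2)
E
python3 - <<'E'
from fit import *
S=grab_frame('scene');T=grab_frame('top')
def near(t,f,uv):
    L=[np.array(d['point']) for d in tip_of(t,f)]
    return min(L,key=lambda p:np.linalg.norm(p-uv))
obs=[]
for t,s,u in [('pocket_left',(392,230),(393,199)),('pocket_right',(419,220),(400,171)),('lid_hinge',(380,192),(370,170)),('lid_push',(378,140),(361,162)),('clamp_hinge',(454,204),(421,151)),('clamp_grip',(494,156),(456,139)),('block',(395,224),(381,180))]:
    a=near(t,S,s);b=near(t,T,u);obs+=[(t,S,a),(t,T,b)]
    print(t,tri([(S,a),(T,b)]))
q,e=fit(obs,[1.2,.5,-.05,.08,1.9,1.7]);print(np.round(q,4));print([(o[0],np.round(x,1).tolist()) for o,x in zip(obs,e)])
for t in('pocket_left','pocket_right','lid_push','clamp_grip','clamp_hinge','lid_hinge'):print(t,np.round(model(q,t),3))
for nm,s,u in [('cA',(212,209),(213,230)),('cB',(275,206),(264,192)),('cubeA',(244,197),(220,187)),('cubeB',(243,237),(273,244)),('p',(243,209),(241,210)),('p',(290,224),(292,209)),('p',(293,194),(262,165)),('red',(314,209),(302,181))]:
    t='cube_a_mid' if 'cube' in nm else 'cyl_a_mid'
    a=near(t,S,s);b=near(t,T,u);print(nm,a.round(),b.round(),tri([(S,a),(T,b)]))
E
```

```text
pocket_left (array([ 0.53085357, -0.08481419,  0.10610247]), [np.float64(2.0), np.float64(1.6)])
pocket_right (array([ 0.59625609, -0.11132081,  0.10475922]), [np.float64(0.5), np.float64(0.4)])
lid_hinge (array([ 0.60265212, -0.02663651,  0.13808827]), [np.float64(0.0), np.float64(0.0)])
lid_push (array([ 6.08683025e-01, -3.05931496e-04,  2.49640193e-01]), [np.float64(0.1), np.float64(0.1)])
clamp_hinge (array([ 0.65183415, -0.16247399,  0.12676274]), [np.float64(1.7), np.float64(1.4)])
clamp_grip (array([ 0.65143772, -0.2157952 ,  0.2382173 ]), [np.float64(2.3), np.float64(1.8)])
block (array([ 0.58239108, -0.06404524,  0.08092181]), [np.float64(0.1), np.float64(0.1)])
[ 1.1446  0.5811 -0.0669  0.0783  1.8853  1.8567]
[('pocket_left', [1.4, 0.4]), ('pocket_left', [-2.8, -0.6]), ('pocket_right', [0.3, 0.6]), ('pocket_right', [0.2, -1.6]), ('lid_hinge', [-1.5, 0.8]), ('lid_hinge', [-1.0, 1.0]), ('lid_push', [0.5, -0.8]), ('lid_push', [0.1, -1.3]), ('clamp_hinge', [-0.3, -2.8]), ('clamp_hinge', [-0.9, 4.7]), ('clamp_grip', [-1.0, -0.4]), ('clamp_grip', [3.0, -0.3]), ('block', [0.8, 1.
[... 408 characters left out ...]
854]), [np.float64(1.7), np.float64(1.6)])
cubeA [242. 197.] [222. 185.] (array([0.57512887, 0.37254789, 0.01235357]), [np.float64(5.1), np.float64(5.1)])
cubeB [242. 197.] [222. 185.] (array([0.57512887, 0.37254789, 0.01235357]), [np.float64(5.1), np.float64(5.1)])
p [209. 209.] [216. 231.] (array([0.4542042 , 0.3792458 , 0.02987854]), [np.float64(1.7), np.float64(1.6)])
p [209. 209.] [216. 231.] (array([0.4542042 , 0.3792458 , 0.02987854]), [np.float64(1.7), np.float64(1.6)])
p [209. 209.] [216. 231.] (array([0.4542042 , 0.3792458 , 0.02987854]), [np.float64(1.7), np.float64(1.6)])
red [209. 209.] [216. 231.] (array([0.4542042 , 0.3792458 , 0.02987854]), [np.float64(1.7), np.float64(1.6)])
```

```bash
cat >> h.py <<'E'
def pose():
    o=readout.get_obs();return np.array(o['tcp_pos']),R.from_rotvec(o['orientation'])
def frac(p,Rt,p0=None,R0=None):
    if p0 is None:p0,R0=pose()
    s=R0.inv().apply(np.asarray(p)-p0)/.5; a=(R0.inv()*Rt).as_rotvec()/(2*np.pi)
    return np.round(np.r_[s,a],4).tolist()
def axes(z,y):
    "tool rotation with z along z, y as near y as can be"
    z=np.array(z,float);z/=np.linalg.norm(z);y=np.array(y,float);y-=z*(y@z);y/=np.linalg.norm(y)
    return R.from_matrix(np.c_[np.cross(y,z),y,z])
E
python3 - <<'E'
from h import *
p,Q=pose();print(np.round(Q.as_matrix(),3))
f=grab_frame('wrist');o,d=ray(f,(320,200));print('cam in tool',Q.inv().apply(o-p).round(3),Q.inv().apply(d).round(3))
print(frac([.45,.33,.32],Q))
E
```

```text
[[-0.948  0.318  0.   ]
 [ 0.318  0.948  0.   ]
 [-0.     0.    -1.   ]]
cam in tool [ 0.074  0.002 -0.07 ] [-0.285  0.002  0.959]
[-0.6433, -0.438, -0.0322, 0.0, -0.0, -0.0]
```

>>> step_arm(commands=[[-0.643,-0.438,-0.032,0,0,0,-1],[-0.643,-0.438,-0.032,0,0,0,-1],[-0.643,-0.438,-0.032,0,0,0,-1],[-0.643,-0.438,-0.032,0,0,0,-1],[-0.643,-0.438,-0.032,0,0,0,-1],[-0.643,-0.438,-0.032,0,0,0,-1],[-0.643,-0.438,-0.032,0,0,0,-1],[-0.643,-0.438,-0.032,0,0,0,-1],[-0.643,-0.438,-0.032,0,0,0,-1],[-0.643,-0.438,-0.032,0,0,0,-1]], newtons=40)

```text
clock: 4.7
tcp_pos: [0.4486, 0.3318, 0.3197]
orientation: [-0.501, -3.101, -0.0]
contact_force: [-0.0, 0.3, -1.2]
grip_width: 0.0851
```

Run:
```python
from h import *
W=grab_frame('wrist');S=grab_frame('scene');T=grab_frame('top')
save(W,'w1')
np.save('w1.npy',dict(K=W['K'],world_to_cam=W['world_to_cam']),allow_pickle=True)
P={}
for n,f in (('w',W),('s',S),('t',T)):
    P[n]=[np.array(d['point']) for t in('cyl_a_mid','cyl_b_mid','cube_a_mid') for d in tip_of(t,f) if d['p']>.25]
M=[(d['extent'],d['p'],d['pixels']) for d in masks_of('cyl_a',W)]
for e,p,m in M: print('mask',np.round(e),round(float(p),2),'col',W['img'][m].mean(0).round())
for w in P['w']:
    o,d=ray(W,w);g=o+d*(.025-o[2])/d[2]
    ob=[(W,w)]
    for n,f in(('s',S),('t',T)):
        if P[n]:
            q=min(P[n],key=lambda q:np.linalg.norm(q-proj(f,g)))
            if np.linalg.norm(q-proj(f,g))<8: ob.append((f,q))
    print(w.round(),g.round(4),*( [tri(ob)[0].round(4),tri(ob)[1]] if len(ob)>1 else []))
```

```text
mask [225. 254.  36.  36.] 0.98 col [69. 40. 85.]
mask [318. 220.  26.  40.] 0.97 col [79. 43. 98.]
mask [283. 269.  27.  45.] 0.76 col [94. 93. 89.]
mask [235. 311.  32.  39.] 0.76 col [129.  22.  20.]
mask [360. 165.  34.  37.] 0.66 col [92. 90. 85.]
mask [309. 318.  26.  45.] 0.63 col [ 87.  45. 109.]
[359. 167.] [0.4566 0.3829 0.025 ] [0.4561 0.3808 0.0254] [np.float64(1.7), np.float64(0.7), np.float64(1.3)]
[223. 254.] [0.5138 0.1759 0.025 ] [0.5149 0.168  0.0127] [np.float64(2.8), np.float64(1.4)]
[285. 266.] [0.5559 0.2493 0.025 ] [0.5542 0.2457 0.0233] [np.float64(2.9), np.float64(0.9), np.float64(1.9)]
[309. 320.] [0.6494 0.2519 0.025 ] [0.6351 0.2559 0.035 ] [np.float64(4.2), np.float64(1.4), np.float64(1.8)]
[318. 217.] [0.5027 0.3139 0.025 ] [0.5059 0.3147 0.0213] [np.float64(1.7), np.float64(0.5), np.float64(1.0)]
[234. 308.] [0.5956 0.1562 0.025 ] [0.5897 0.1517 0.0292] [np.float64(5.4), np.float64(0.9), np.float64(3.1)]
[370. 249.] [0.569  0.3665 0.025 ] [0.5692 0.367  0.0225] [np.float64(0.8), np.float64(2.9), np.float64(2.6)]
[370. 250.] [0.5689 0.3654 0.025 ] [0.569  0.3664 0.023 ] [np.float64(1.0), np.float64(2.9), np.float64(2.5)]
```

View pics/w1.png

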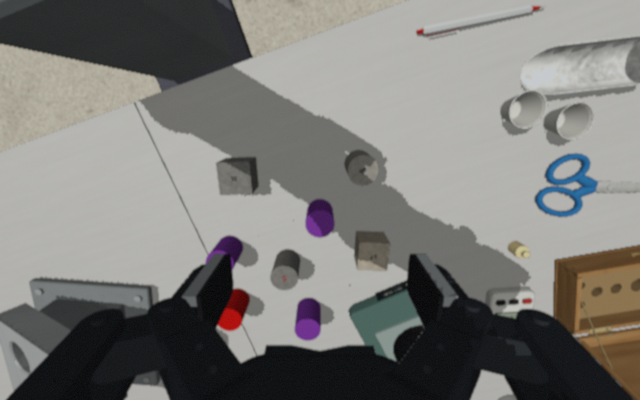

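The grey cylinders appear at (360,166) and (285,268) in the wrist view, clear of the purple, red and cube neighbours. Two views put their centres about 25 mm high. I'll grasp A first.

>>> step_arm(commands=[[0.017,0.098,0.1,0,0,0,-1],[0.017,0.098,0.2,0,0,0,-1],[0.017,0.098,0.3,0,0,0,-1],[0.017,0.098,0.38,0,0,0,-1],[0.017,0.098,0.443,0,0,0,-1],[0.017,0.098,0.443,0,0,0,-1],[0.017,0.098,0.443,0,0,0,0.5],[0.017,0.098,0.443,0,0,0,0.7],[0.017,0.098,0.443,0,0,0,0.7],[0.017,0.098,0.443,0,0,0,0.7]], newtons=40)

```text
clock: 6.6
tcp_pos: [0.4581, 0.3798, 0.1]
orientation: [0.506, 3.099, 0.003]
contact_force: [-1.3, -0.2, 5.3]
grip_width: 0.0348
```

Run:
```python
from fit import *
q=np.array([1.1446,.5811,-.0669,.0783,1.8853,1.8567]);B=Rb(q[0])
W=grab_frame('wrist');save(W,'w2')
o=readout.get_obs();print(o['grip_width'],r.pinch_z,o['tcp_pos'],o['contact_force'])
n=B.apply([0,0,1]);bx=B.apply([1,0,0]);by=B.apply([0,1,0])
print('n',n.round(3),'bx',bx.round(3),'by',by.round(3))
for s in(1,-1):
    Q=axes(-n,s*bx);print(s,'toolx in block',B.inv().apply(Q.apply([1,0,0])).round(2),'turn deg',np.degrees((pose()[1].inv()*Q).magnitude()).round(),(Q.as_rotvec()).round(3))
```

```text
0.03439936687297888 0.0539 [0.45808531 0.37978635 0.10000261] [-2.04653223 -1.03072027  6.09067484]
n [-0.175 -0.385  0.906] bx [0.375 0.825 0.423] by [-0.911  0.413  0.   ]
1 toolx in block [-0.  1.  0.] turn deg 26.0 [0.63  2.913 0.646]
-1 toolx in block [ 0. -1. -0.] turn deg 174.0 [-2.651  0.574 -0.127]
```

Run:
```python
from fit import *
q=np.array([1.1446,.5811,-.0669,.0783,1.8853,1.8567]);B=Rb(q[0]);n=B.apply([0,0,1]);bx=B.apply([1,0,0])
p0,Q0=pose();Q=axes(-n,bx)
print(frac([.458,.38,.42],Q0));print(frac([.47,-.08,.42],Q))
print(frac(model(q,'pocket_right')+.2*n,Q))
```

```text
[-0.0003, 0.0018, -0.64, 0.0, 0.0, 0.0]
[-0.3159, -0.8627, -0.6417, -0.069, -0.0034, 0.016]
[-0.5656, -1.0087, -0.3674, -0.069, -0.0034, 0.016]
```

View pics/w2.png

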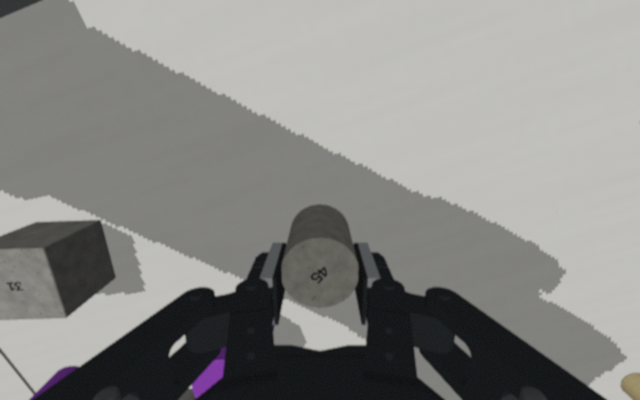

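The wrist view shows cylinder A held centred between the pads at (320,260). Next I lift it and carry it over.

>>> step_arm(commands=[[0,0,-0.1,0,0,0,0.7],[0,0,-0.22,0,0,0,0.7],[0,0,-0.34,0,0,0,0.7],[0,0,-0.46,0,0,0,0.7],[-0.04,-0.1,-0.58,0,0,0,0.7],[-0.08,-0.21,-0.64,-0.01,0,0.003,0.7],[-0.12,-0.32,-0.64,-0.028,-0.001,0.006,0.7],[-0.16,-0.43,-0.64,-0.046,-0.002,0.01,0.7],[-0.2,-0.54,-0.64,-0.069,-0.003,0.016,0.7],[-0.24,-0.65,-0.642,-0.069,-0.003,0.016,0.7]])

```text
clock: 7.9
tcp_pos: [0.466, 0.0312, 0.4207]
orientation: [0.635, 2.912, 0.652]
contact_force: [1.5, 1.0, -2.1]
grip_width: 0.0344
```

Run:
```python
from fit import *
q=np.array([1.1446,.5811,-.0669,.0783,1.8853,1.8567]);B=Rb(q[0]);n=B.apply([0,0,1]);bx=B.apply([1,0,0])
Q=axes(-n,bx);print(readout.get_obs()['joints'].round(2))
print(frac([.47,-.08,.42],Q))
print(frac(model(q,'pocket_right')+.2*n,Q))
```

```text
[-0.49 -0.07  0.48  2.01 -0.43  1.04  1.33]
[-0.0998, -0.1805, -0.0837, 0.0006, -0.0001, -0.0005]
[-0.3642, -0.4042, 0.1135, 0.0006, -0.0001, -0.0005]
```

>>> step_arm(commands=[[-0.05,-0.09,-0.042,0,0,0,0.7],[-0.1,-0.18,-0.084,0,0,0,0.7],[-0.16,-0.23,-0.04,0,0,0,0.7],[-0.22,-0.28,0,0,0,0,0.7],[-0.28,-0.33,0.045,0,0,0,0.7],[-0.33,-0.375,0.085,0,0,0,0.7],[-0.364,-0.404,0.114,0,0,0,0.7],[-0.364,-0.404,0.114,0,0,0,0.7],[-0.364,-0.404,0.114,0,0,0,0.7],[-0.364,-0.404,0.114,0,0,0,0.7]])

```text
clock: 9.15
tcp_pos: [0.5653, -0.188, 0.284]
orientation: [0.633, 2.91, 0.653]
contact_force: [-0.1, -0.3, -0.6]
grip_width: 0.0348
```

Run:
```python
from fit import *
q=np.array([1.1446,.5811,-.0669,.0783,1.8853,1.8567])
W=grab_frame('wrist');S=grab_frame('scene');T=grab_frame('top');save(W,'w3')
print(readout.get_obs()['joints'].round(2))
obs=[]
for f,n in((W,'w'),(S,'s'),(T,'t')):
  for t in('pocket_left','pocket_right','lid_hinge','lid_push','clamp_hinge','clamp_grip','block'):
    L=tip_of(t,f);e=proj(f,model(q,t))
    L=[d['point'] for d in L if d['p']>.3]
    if L:
        b=min(L,key=lambda u:np.linalg.norm(u-e));print(n,t,np.round(b),'exp',e.round())
        if np.linalg.norm(b-e)<25 and not(n=='t' and t=='block'): obs.append((t,f,np.array(b)))
q2,e=fit(obs,q);print(q2.round(4).tolist());print([(o[0],np.round(x,1).tolist()) for o,x in zip(obs,e)])
for sel in('pocket_left','pocket_right'):
    ob=[(f,u) for t,f,u in obs if t==sel]
    if len(ob)>1: print(sel,tri(ob),model(q2,sel))
```

```text
[-0.11  0.46  0.68  1.83 -0.81  1.15  2.09]
w pocket_left [310. 114.] exp [315. 114.]
w pocket_right [311. 196.] exp [315. 194.]
w lid_hinge [408. 157.] exp [410. 155.]
w lid_push [564. 176.] exp [571. 176.]
w block [332. 155.] exp [335. 151.]
s pocket_left [389. 229.] exp [392. 228.]
s pocket_right [418. 219.] exp [419. 218.]
s lid_hinge [381. 193.] exp [382. 192.]
s lid_push [378. 138.] exp [378. 138.]
s clamp_hinge [455. 205.] exp [451. 202.]
s clamp_grip [495. 157.] exp [492. 160.]
s block [395. 223.] exp [394. 225.]
t pocket_left [392. 197.] exp [389. 198.]
t pocket_right [401. 169.] exp [400. 172.]
t lid_push [362. 163.] exp [361. 160.]
t clamp_hinge [421. 150.] exp [422. 154.]
t clamp_grip [457. 141.] exp [458. 142.]
t block [380. 180.] exp [381. 181.]
[1.1628, 0.5818, -0.0695, 0.0761, 1.8817, 1.8637]
[('pocket_left', [0.6, 2.6]), ('pocket_right', [1.4, 0.2]), ('lid_hinge', [-1.4, -1.1]), ('lid_push', [0.9, 0.1]), ('block', [0.1, -2.3]), ('pocket_left', [4.5, 0.0]), ('pocket_right', [1.9, -0.2]), ('lid_hinge', [2.0, -0.2]), ('lid_push', [1.3, 1.8]), ('clamp_hinge', [-3.1, -2.6]), ('clamp_grip', [-1.6, 3.6]), ('block', [0.4, 3.3]), ('pocket_left', [-1.5, 0.9]), ('pocket_right', [-0.9, 2.7]), ('lid_push', [0.6, -2.8]), ('clamp_hinge', [0.8, 3.6]), ('clamp_grip', [1.0, -0.7])]
pocket_left (array([ 0.53429278, -0.08392259,  0.09954465]), [np.float64(1.5), np.float64(3.5), np.float64(2.6)]) [ 0.53574399 -0.08543388  0.0993694 ]
pocket_right (array([ 0.60542381, -0.11331355,  0.09579002]), [np.float64(2.8), np.float64(2.1), np.float64(2.0)]) [ 0.60183489 -0.11399947  0.0993694 ]
```

View pics/w3.png

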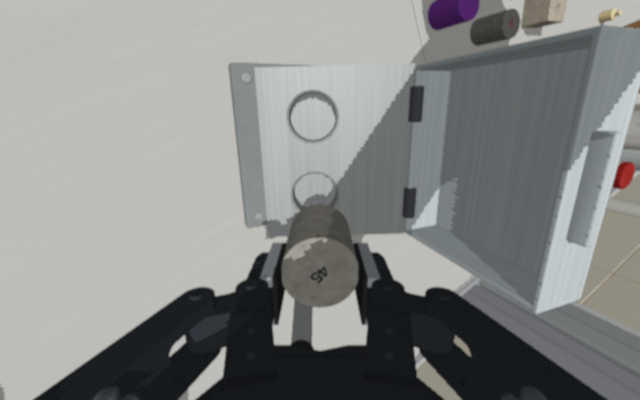

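The wrist view shows the left pocket rim centred near (313,116). The right pocket, at about (315,190), is partly hidden by the held cylinder. The lid is open on the right. I'll enlarge it for an exact fit.

Run:
```python
import cv2
i=cv2.imread('pics/w3.png')[50:245,222:428];cv2.imwrite('pics/c3.png',cv2.resize(i,None,fx=3,fy=3,interpolation=cv2.INTER_CUBIC))
```

```text
(no output)
```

View pics/c3.png

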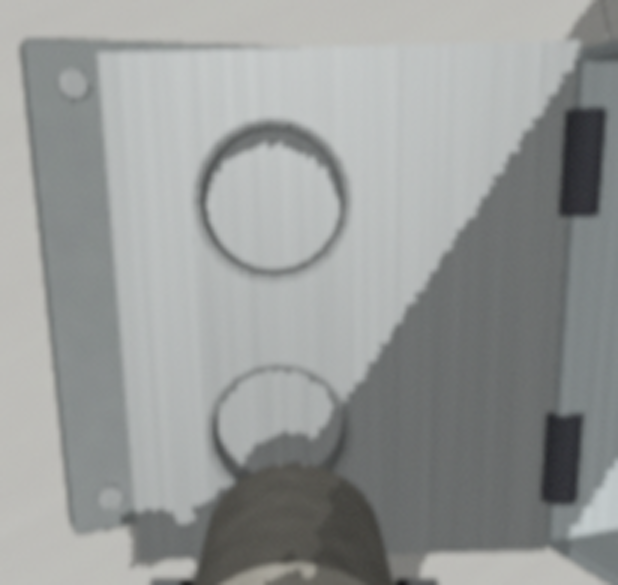

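The enlarged crop shows the left rim spanning x 198–348, y 121–276. The right rim spans x 212–347 with its top at 365. The face corners are at (97,52), (134,567), (550,548) and (580,41).

Run:
```python
from fit import *
from scipy.optimize import least_squares
W=grab_frame('wrist');p0,Q0=pose()
c=lambda u:np.array(u)/3+[222,50]
f=.032
C=[([-.068,.078,f],(97,52)),([-.068,-.078,f],(134,567)),([.068,-.078,f],(550,548)),([.068,.078,f],(580,41))]
rc=.0215
for y,ps in((.036,[((-1,0),(198,197)),((1,0),(348,195)),((0,1),(273,121)),((0,-1),(275,276))]),(-.036,[((-1,0),(212,420)),((1,0),(347,420)),((0,1),(280,365))])):
    for d,u in ps: C.append(([-.02+rc*d[0],y+rc*d[1],f],u))
def res(q,full=False):
    B=Rb(q[0]) if len(q)==4 else Rb(q[0])*R.from_rotvec([q[4],q[5],0])
    return np.concatenate([proj(W,q[1:4]+B.apply(x))-c(u) for x,u in C])
for q0 in([1.16,.58,-.07,.076],[1.16,.58,-.07,.076,0,0]):
    s=least_squares(res,q0,loss='soft_l1',f_scale=1.5);print(s.x.round(4));print(res(s.x).reshape(-1,2).round(1).tolist())
    q=np.r_[s.x[:4],1.88,1.86]
    for t in('pocket_left','pocket_right'):print(t,model(q,t).round(4))
top=proj(W,p0+Q0.apply([0,0,.048]));bot=proj(W,p0+Q0.apply([0,0,.098]));print('cyl axis px',top,bot)
```

```text
[ 1.1648  0.5821 -0.0673  0.074 ]
[[0.6, -1.5], [1.7, -3.5], [-1.2, -0.1], [0.4, -1.5], [0.9, 1.0], [-0.7, 0.6], [-0.6, 0.0], [0.0, -1.3], [0.1, 4.6], [-0.1, 3.7], [-0.8, 0.4]]
pocket_left [ 0.5361 -0.0833  0.0972]
pocket_right [ 0.6022 -0.1118  0.0972]
[ 1.1646  0.5827 -0.0687  0.0744 -0.0434  0.0321]
[[0.9, -1.8], [0.9, -1.3], [-0.5, 0.4], [-1.2, -0.9], [1.0, 0.7], [-0.6, 0.2], [-0.4, -0.3], [0.2, -1.6], [0.0, 5.3], [0.2, 3.9], [-0.6, 0.5]]
pocket_left [ 0.5366 -0.0847  0.0976]
pocket_right [ 0.6027 -0.1132  0.0976]
cyl axis px [314.76747591 284.16450236] [315.97645996 238.61587824]
```

```bash
cat >> fit.py <<'E'
Y=1.1648;B=Rb(Y);n=B.apply([0,0,1]);bx=B.apply([1,0,0]);by=B.apply([0,1,0]);QT=axes(-n,bx)
E
python3 - <<'E'
from fit import *
print(frac(np.array([.6016,-.1136,.0976])+.107*n,QT))
E
```

```text
[-0.0061, -0.0063, 0.1917, 0.0006, 0.0012, -0.0035]
```

>>> step_arm(commands=[[-0.006,-0.006,0.08,0,0.001,-0.003,0.7],[-0.006,-0.006,0.15,0.001,0.001,-0.003,0.7],[-0.006,-0.006,0.18,0.001,0.001,-0.003,0.7],[-0.006,-0.006,0.192,0.001,0.001,-0.003,0.7],[-0.006,-0.006,0.192,0.001,0.001,-0.003,0.7],[-0.006,-0.006,0.192,0.001,0.001,-0.003,0.7],[-0.006,-0.006,0.192,0.001,0.001,-0.003,0.7],[-0.006,-0.006,0.192,0.001,0.001,-0.003,0.7],[-0.006,-0.006,0.192,0.001,0.001,-0.003,0.7],[-0.006,-0.006,0.192,0.001,0.001,-0.003,0.7]])

```text
clock: 11.65
tcp_pos: [0.5838, -0.155, 0.1946]
orientation: [0.606, 2.923, 0.644]
contact_force: [0.6, 0.4, -0.6]
grip_width: 0.0345
```

Run:
```python
from fit import *
W=grab_frame('wrist');S=grab_frame('scene')
a=cv2.resize(W['img'][90:330,210:430],None,fx=2.2,fy=2.2,interpolation=cv2.INTER_CUBIC)
b=cv2.resize(S['img'][170:270,370:440],None,fx=4,fy=5.28,interpolation=cv2.INTER_CUBIC)
m=np.hstack([a,b]);print(a.shape,m.shape);cv2.imwrite('pics/w4.png',m[:,:,::-1])
p,Q=pose();e=p-(np.array([.6016,-.1136,.0976])+.107*n);print('err bx,by,n',[round(float(e@v)*1e3,1) for v in(bx,by,n)])
```

```text
(528, 484, 3) (528, 764, 3)
err bx,by,n [0.1, 0.0, -0.1]
```

View pics/w4.png

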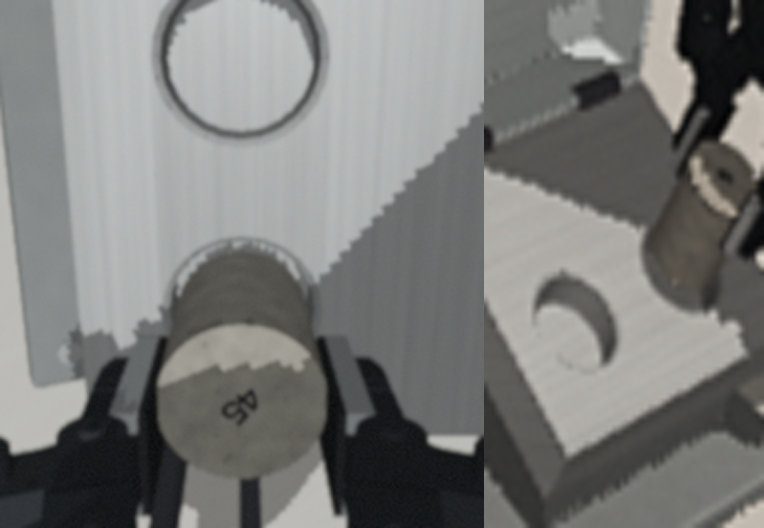

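The wrist crop shows the cylinder (x 172–312) centred on the right pocket's rim (about 168–318). The rim's far edge is at row 237 and the cylinder's bottom edge at row 250. I'll compare that with the prediction.

Run:
```python
from fit import *
W=grab_frame('wrist');p,Q=pose()
P=np.array([.6016,-.1136,.0976]);c=lambda u:(np.array(u)-[210,90])*2.2
print('rim+y',c(proj(W,P-.003*n+.0215*by)),'rim+x',c(proj(W,P-.003*n+.0215*bx)),'rim-x',c(proj(W,P-.003*n-.0215*bx)))
for z in(.098,.1,.102):print(z,'cyl+y',c(proj(W,p+Q.apply([.018,0,z]))))
print('left rim -y,+x,-x',[c(proj(W,P+.072*by-.003*n+.0215*v)).round() for v in(-by,bx,-bx)],'cyl top c',c(proj(W,p+Q.apply([0,0,.05]))), 'R', c(proj(W,p+Q.apply([0,.018,.05]))),c(proj(W,p+Q.apply([-.018,0,.05]))))
```

```text
rim+y [233.57133956 239.81489627] rim+x [307.18995215 309.8600131 ] rim-x [160.8873373  310.11726679]
0.098 cyl+y [232.96333699 265.03145107]
0.1 cyl+y [233.04546064 262.68861135]
0.102 cyl+y [233.12583943 260.39554942]
left rim -y,+x,-x [array([233., 137.]), array([315.,  55.]), array([150.,  55.])] cyl top c [230.67623424 421.53190886] R [317.76645559 421.51121939] [231.0530497  495.25083186]
```

Columns agree. The cylinder sits about 3.4 mm too far towards +y in the grip, so I'll shift tool -x and go in partway.

>>> step_arm(commands=[[-0.007,0,0,0,0,0,0.7],[-0.007,0,0.008,0,0,0,0.7],[-0.007,0,0.014,0,0,0,0.7],[-0.007,0,0.02,0,0,0,0.7],[-0.007,0,0.026,0,0,0,0.7],[-0.007,0,0.03,0,0,0,0.7],[-0.007,0,0.034,0,0,0,0.7],[-0.007,0,0.038,0,0,0,0.7],[-0.007,0,0.04,0,0,0,0.7],[-0.007,0,0.04,0,0,0,0.7]])

```text
clock: 13.05
tcp_pos: [0.5903, -0.1486, 0.1763]
orientation: [0.606, 2.923, 0.644]
contact_force: [0.6, -0.2, -1.4]
grip_width: 0.0346
```

Run:
```python
from fit import *
p,Q=pose();e=p-(np.array([.6016,-.1136,.0976])+.107*n);print('pos bx,by,n',[round(float(e@v)*1e3,1) for v in(bx,by,n)])
f=readout.get_obs()['contact_force'];print('F',[round(float(f@v),1) for v in(bx,by,n)])
```

```text
pos bx,by,n [0.1, -3.5, -20.2]
F [-0.5, -0.7, -1.3]
```

>>> step_arm(commands=[[0,0,0.004,0,0,0,0.7],[0,0,0.008,0,0,0,0.7],[0,0,0.012,0,0,0,0.7],[0,0,0.015,0,0,0,0.7],[0,0,0.018,0,0,0,0.7],[0,0,0.02,0,0,0,0.7],[0,0,0.022,0,0,0,0.7],[0,0,0.024,0,0,0,0.7],[0,0,0.024,0,0,0,0.7],[0,0,0.024,0,0,0,0.7]])

```text
clock: 14.3
tcp_pos: [0.5922, -0.1445, 0.1663]
orientation: [0.607, 2.922, 0.645]
contact_force: [-3.0, -1.5, 5.9]
grip_width: 0.0348
```

Run:
```python
from fit import *
p,Q=pose();e=p-(np.array([.6016,-.1136,.0976])+.107*n);print('pos bx,by,n',[round(float(e@v)*1e3,1) for v in(bx,by,n)])
f=readout.get_obs()['contact_force'];print('F',[round(float(f@v),1) for v in(bx,by,n)])
W=grab_frame('wrist');S=grab_frame('scene')
a=cv2.resize(W['img'][90:330,210:430],None,fx=2.2,fy=2.2,interpolation=cv2.INTER_CUBIC)
b=cv2.resize(S['img'][170:270,370:440],None,fx=4,fy=5.28,interpolation=cv2.INTER_CUBIC)
cv2.imwrite('pics/w5.png',np.hstack([a,b])[:,:,::-1])
```

```text
pos bx,by,n [-0.0, -3.6, -31.2]
F [0.2, 2.1, 6.4]
```

View pics/w5.png

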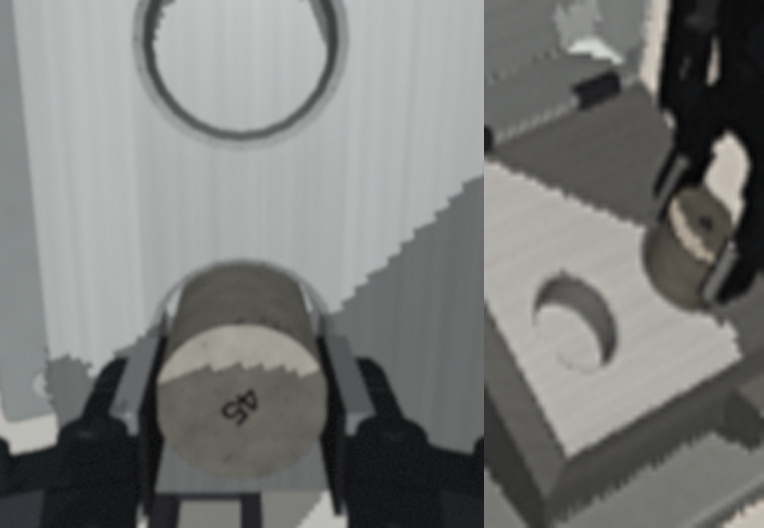

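The views show the cylinder well inside the right pocket. I'll press a few millimetres to confirm the floor, then let go, back off and look.

>>> step_arm(commands=[[0,0,0.004,0,0,0,0.7],[0,0,0.008,0,0,0,0.7],[0,0,0.008,0,0,0,0.7],[0,0,0.006,0,0,0,0.2],[0,0,0.004,0,0,0,-0.4],[0,0,0.002,0,0,0,-0.6],[0,0,0,0,0,0,-0.6],[0,0,-0.06,0,0,0,-0.6],[0,0,-0.14,0,0,0,-0.6],[0,0,-0.2,0,0,0,-0.6]])

```text
clock: 15.65
tcp_pos: [0.5753, -0.1839, 0.2582]
orientation: [0.607, 2.922, 0.644]
contact_force: [-0.2, -0.6, 0.2]
grip_width: 0.0683
```

Run:
```python
from fit import *
W=grab_frame('wrist');S=grab_frame('scene')
a=cv2.resize(W['img'][60:300,210:430],None,fx=2.2,fy=2.2,interpolation=cv2.INTER_CUBIC)
b=cv2.resize(S['img'][170:270,370:440],None,fx=4,fy=5.28,interpolation=cv2.INTER_CUBIC)
cv2.imwrite('pics/w6.png',np.hstack([a,b])[:,:,::-1])
p0=np.array([.458,.3798,.1]);p,Q=pose()
print(frac([.47,-.08,.42],QT))
```

```text
[0.277, 0.2338, -0.2461, -0.0004, 0.0013, -0.0005]
```

View pics/w6.png

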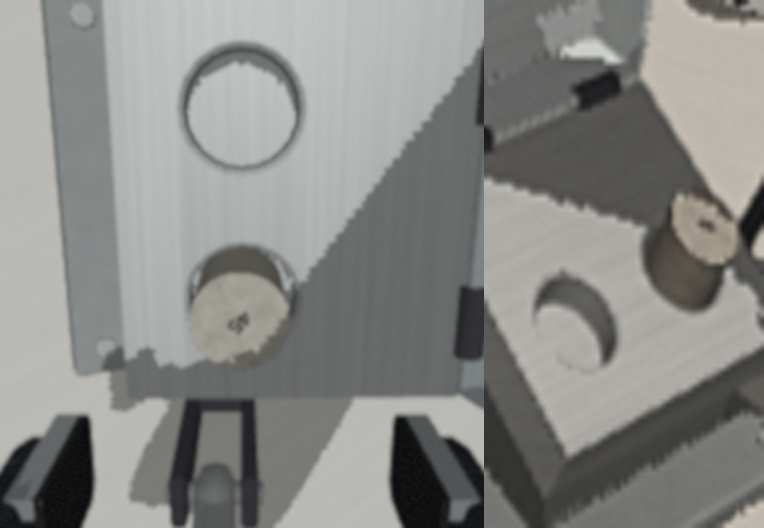

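Cylinder A stands in the right pocket, square and about a half-height out, with its top at crop (239,317). Now B.

Run:
```python
from fit import *
Qb=axes([0,0,-1],[.848,.53,0])
print(frac([.47,-.08,.42],QT));print(frac([.5,.06,.4],Qb));print(frac([.553,.2465,.26],Qb))
W=grab_frame('wrist');P=np.array([.6016,-.1136,.0976])-.0035*by
c=lambda u:(np.array(u)-[210,60])*2.2
for h in(.025,.029):print([c(proj(W,P+h*n+.018*v)).round() for v in(by,-by,bx,-bx)])
print([c(proj(W,P+.0035*by+.072*by-.003*n+.0215*v)).round() for v in(by,-by,bx,-bx)])
```

```text
[0.277, 0.2338, -0.2461, -0.0004, 0.0013, -0.0005]
[0.3345, 0.4717, -0.0922, 0.0672, -0.0198, 0.0941]
[0.3886, 0.7027, 0.3232, 0.0672, -0.0198, 0.0941]
[array([237., 273.]), array([238., 368.]), array([288., 321.]), array([187., 322.])]
[array([237., 275.]), array([238., 373.]), array([288., 325.]), array([186., 325.])]
[array([237.,  37.]), array([237., 161.]), array([296., 100.]), array([178., 101.])]
```

>>> step_arm(commands=[[0.07,0.06,-0.08,0,0,0,-0.6],[0.14,0.12,-0.15,0,0,0,-0.6],[0.2,0.18,-0.2,0,0,0,-0.6],[0.277,0.234,-0.246,0,0,0,-0.6],[0.297,0.32,-0.19,0.022,-0.007,0.031,-0.6],[0.317,0.4,-0.14,0.045,-0.014,0.062,-0.6],[0.334,0.472,-0.092,0.067,-0.02,0.094,-0.6],[0.352,0.55,0.05,0.067,-0.02,0.094,-0.6],[0.37,0.63,0.19,0.067,-0.02,0.094,-0.6],[0.389,0.703,0.323,0.067,-0.02,0.094,-0.6]])

```text
clock: 17.05
tcp_pos: [0.5361, 0.1949, 0.2981]
orientation: [-1.515, -2.749, 0.001]
contact_force: [0.7, 0.1, -0.2]
grip_width: 0.068
```

Run:
```python
from h import *
Qb=axes([0,0,-1],[.848,.53,0]);print(frac([.553,.2465,.26],Qb))
```

```text
[0.0689, 0.0838, 0.0763, -0.0003, -0.0003, 0.0008]
```

>>> step_arm(commands=[[0.069,0.084,0.076,0,0,0,-0.6],[0.069,0.084,0.076,0,0,0,-0.6],[0.069,0.084,0.076,0,0,0,-0.6],[0.069,0.084,0.076,0,0,0,-0.6],[0.069,0.084,0.076,0,0,0,-0.6],[0.069,0.084,0.076,0,0,0,-0.6],[0.069,0.084,0.076,0,0,0,-0.6],[0.069,0.084,0.076,0,0,0,-0.6],[0.069,0.084,0.076,0,0,0,-0.6],[0.069,0.084,0.076,0,0,0,-0.6]])

```text
clock: 18.3
tcp_pos: [0.5531, 0.2466, 0.2601]
orientation: [-1.515, -2.749, 0.001]
contact_force: [0.5, 0.1, -0.5]
grip_width: 0.0681
```

Run:
```python
from h import *
W=grab_frame('wrist');save(W,'w7');p,Q=pose();print(p,frac([.553,.2465,.0985],Q))
e=proj(W,[.553,.2465,.025]);print('exp',e)
for d in tip_of('cyl_b_mid',W):
    o,v=ray(W,d['point']);g=o+v*(.025-o[2])/v[2];print(np.round(d['point']),round(float(d['p']),2),g.round(4),'tool',Q.inv().apply(g-p).round(4))
for d in masks_of('cyl_b',W): print(np.round(d['extent']),W['img'][d['pixels']].mean(0).round())
```

```text
[0.55303781 0.24657906 0.26009247] [-0.0007, 0.0004, 0.3232, 0.0, 0.0, 0.0]
exp [317.94063055 186.69586233]
[323. 187.] 0.74 [0.5581 0.2492 0.025 ] tool [-0.001   0.0061  0.2351]
[393. 230.] 0.73 [0.649  0.2498 0.025 ] tool [-0.049   0.0833  0.2348]
[311. 100.] 0.64 [0.5017 0.3158 0.025 ] tool [ 0.0855 -0.006   0.2353]
[305. 270.] 0.61 [0.5932 0.1552 0.025 ] tool [-0.0992 -0.0145  0.2349]
[256. 218.] 0.55 [0.5146 0.1805 0.025 ] tool [-0.0358 -0.0674  0.2351]
[252. 222.  42.  49.] [105.  59. 128.]
[392. 226.  44.  42.] [101.  51. 126.]
[312. 101.  36.  44.] [ 99.  51. 123.]
[307. 273.  35.  49.] [146.  29.  26.]
[324. 188.  36.  47.] [114. 111. 107.]
[167. 394.  44.   8.] [82. 84. 84.]
```

View pics/w7.png

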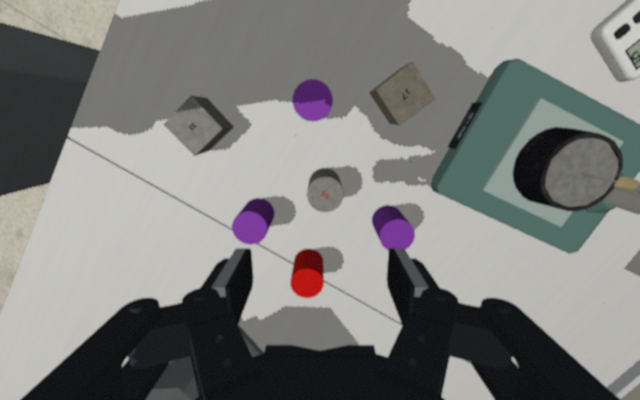

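The view shows grey cylinder B at (324,188) between the purple ones at (252,222) and (394,227). The fingers will pass clear of them. I'm descending and gripping now.

>>> step_arm(commands=[[0,0.006,0.1,0,0,0,-0.6],[0,0.006,0.2,0,0,0,-0.6],[0,0.006,0.27,0,0,0,-0.6],[0,0.006,0.323,0,0,0,-0.6],[0,0.006,0.323,0,0,0,-0.6],[0,0.006,0.323,0,0,0,0.2],[0,0.006,0.323,0,0,0,0.7],[0,0.006,0.323,0,0,0,0.7],[0,0.006,0.323,0,0,0,0.7],[0,0.006,0.323,0,0,0,0.7]])

```text
clock: 19.7
tcp_pos: [0.5562, 0.2487, 0.1003]
orientation: [-1.516, -2.75, -0.003]
contact_force: [-1.2, 0.8, 5.7]
grip_width: 0.0347
```

Run:
```python
from fit import *
p0,Q0=pose()
print(p0.round(4),frac([.553,.2465,.42],Q0));print(frac([.5,.08,.43],QT));print(frac([.47,-.08,.42],QT));
P=np.array([.6016,-.1136,.0976])-.0035*by+.072*by
print(P,frac(P+.14*n,QT))
```

```text
[0.5562 0.2487 0.1003] [0.0009, -0.007, -0.6394, 0.0, 0.0, 0.0]
[-0.2239, -0.2744, -0.6601, -0.0671, 0.0206, -0.0942]
[-0.4624, -0.4961, -0.6409, -0.0671, 0.0206, -0.0942]
[ 0.53866841 -0.086547    0.0976    ] [-0.6145, -0.4851, -0.2501, -0.0671, 0.0206, -0.0942]
```

>>> step_arm(commands=[[0,0,-0.1,0,0,0,0.7],[0,0,-0.22,0,0,0,0.7],[0,0,-0.34,0,0,0,0.7],[0,0,-0.46,0,0,0,0.7],[-0.07,-0.09,-0.56,-0.01,0.003,-0.015,0.7],[-0.15,-0.18,-0.64,-0.034,0.01,-0.045,0.7],[-0.224,-0.274,-0.66,-0.055,0.016,-0.075,0.7],[-0.3,-0.35,-0.655,-0.067,0.021,-0.094,0.7],[-0.38,-0.42,-0.65,-0.067,0.021,-0.094,0.7],[-0.462,-0.496,-0.641,-0.067,0.021,-0.094,0.7]])

```text
clock: 20.95
tcp_pos: [0.474, -0.0552, 0.4221]
orientation: [0.601, 2.923, 0.653]
contact_force: [0.8, -0.6, -0.6]
grip_width: 0.0345
```

Run:
```python
from fit import *
P=np.array([.6016,-.1136,.0976])+.072*by;p,Q=pose();print(p)
print(frac([.47,-.08,.42],QT),frac(P+.14*n,QT),frac(P+.107*n,QT))
```

```text
[ 0.47400524 -0.05523443  0.42212569]
[-0.0122, -0.0459, -0.0169, 0.0005, -0.0001, 0.0001] [-0.1367, -0.2813, 0.3044, 0.0005, -0.0001, 0.0001] [-0.1367, -0.2815, 0.3704, 0.0005, -0.0001, 0.0001]
```

>>> step_arm(commands=[[-0.04,-0.09,0.02,0,0,0,0.7],[-0.08,-0.16,0.09,0,0,0,0.7],[-0.11,-0.22,0.18,0,0,0,0.7],[-0.137,-0.281,0.27,0,0,0,0.7],[-0.137,-0.281,0.33,0,0,0,0.7],[-0.137,-0.281,0.36,0,0,0,0.7],[-0.137,-0.281,0.37,0,0,0,0.7],[-0.137,-0.281,0.37,0,0,0,0.7],[-0.137,-0.281,0.37,0,0,0,0.7],[-0.137,-0.281,0.37,0,0,0,0.7]])

```text
clock: 22.2
tcp_pos: [0.518, -0.127, 0.1958]
orientation: [0.6, 2.921, 0.653]
contact_force: [0.9, -0.1, -1.4]
grip_width: 0.0345
```

Run:
```python
from fit import *
W=grab_frame('wrist');S=grab_frame('scene')
a=cv2.resize(W['img'][90:330,210:430],None,fx=2.2,fy=2.2,interpolation=cv2.INTER_CUBIC)
b=cv2.resize(S['img'][170:270,370:440],None,fx=4,fy=5.28,interpolation=cv2.INTER_CUBIC)
cv2.imwrite('pics/w8.png',np.hstack([a,b])[:,:,::-1])
P=np.array([.6016,-.1136,.0976])+.072*by
p,Q=pose();e=p-(P+.107*n);print('err bx,by,n',[round(float(e@v)*1e3,1) for v in(bx,by,n)])
c=lambda u:((np.array(u)-[210,90])*2.2).round()
print('rim+y',c(proj(W,P-.003*n+.0215*by)),'rim+x',c(proj(W,P-.003*n+.0215*bx)),'rim-x',c(proj(W,P-.003*n-.0215*bx)))
print('cyl+y bot',c(proj(W,p+Q.apply([.018,0,.1]))),'top c,-x',c(proj(W,p+Q.apply([0,0,.05]))),c(proj(W,p+Q.apply([-.018,0,.05]))))
```

```text
err bx,by,n [0.3, -0.4, 0.8]
rim+y [230. 237.] rim+x [303. 307.] rim-x [158. 307.]
cyl+y bot [233. 262.] top c,-x [230. 420.] [230. 493.]
```

View pics/w8.png

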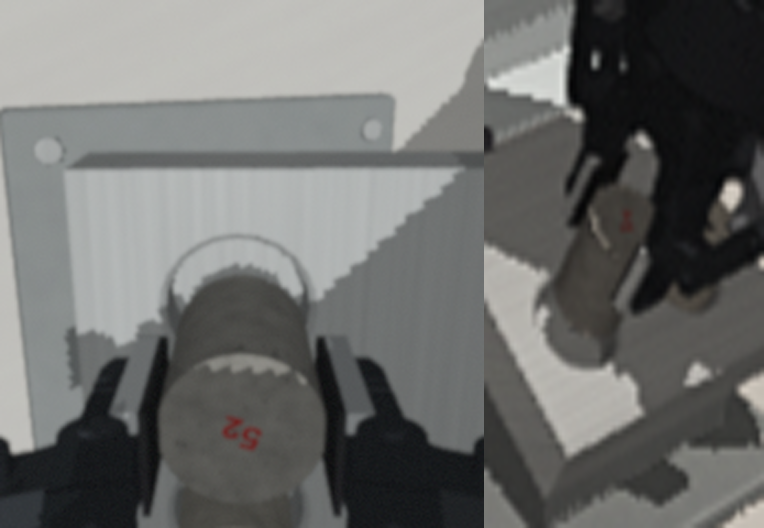

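The view shows B (crop x 172–308) centred in x on the left rim (167–312). Its bottom edge, at about row 277, sits too far from the rim edge at about 236. I'll read the edges numerically.

Run:
```python
import cv2
for f in('w4','w5','w8'):
    g=cv2.cvtColor(cv2.imread(f'pics/{f}.png'),cv2.COLOR_BGR2GRAY)[225:300:3,232:250].mean(1).round().astype(int);print(f,list(zip(range(225,300,3),g.tolist())))
    t=cv2.cvtColor(cv2.imread(f'pics/{f}.png'),cv2.COLOR_BGR2GRAY)[465:515:3,225:255].mean(1).round().astype(int);print('  ',list(zip(range(465,515,3),t.tolist())))
```

```text
w4 [(225, 173), (228, 173), (231, 173), (234, 168), (237, 148), (240, 141), (243, 143), (246, 128), (249, 108), (252, 92), (255, 85), (258, 86), (261, 88), (264, 86), (267, 84), (270, 83), (273, 86), (276, 88), (279, 88), (282, 86), (285, 84), (288, 83), (291, 85), (294, 87), (297, 87)]
   [(465, 99), (468, 100), (471, 101), (474, 100), (477, 97), (480, 86), (483, 79), (486, 80), (489, 80), (492, 80), (495, 80), (498, 80), (501, 80), (504, 80), (507, 80), (510, 80), (513, 80)]
w5 [(225, 172), (228, 172), (231, 172), (234, 172), (237, 172), (240, 171), (243, 171), (246, 171), (249, 171), (252, 171), (255, 168), (258, 149), (261, 122), (264, 100), (267, 85), (270, 83), (273, 86), (276, 88), (279, 87), (282, 85), (285, 83), (288, 83), (291, 85), (294, 87), (297, 87)]
   [(465, 98), (468, 100), (471, 100), (474, 100), (477, 102), (480, 105), (483, 107), (486, 107), (489, 102), (492, 75), (495, 47), (498, 47), (501, 65), (504, 79), (507, 82), (510, 81), (513, 82)]
w8 [(225, 180), (228, 180), (231, 177), (234, 158), (237, 150), (240, 169), (243, 179), (246, 179), (249, 179), (252, 178), (255, 178), (258, 178), (261, 173), (264, 154), (267, 127), (270, 113), (273, 105), (276, 88), (279, 79), (282, 76), (285, 75), (288, 76), (291, 74), (294, 75), (297, 75)]
   [(465, 86), (468, 85), (471, 86), (474, 85), (477, 85), (480, 83), (483, 83), (486, 83), (489, 82), (492, 83), (495, 83), (498, 83), (501, 80), (504, 74), (507, 71), (510, 71), (513, 71)]
```

>>> step_arm(commands=[[0.007,0,0,0,0,0,0.7],[0.007,0,0.008,0,0,0,0.7],[0.007,0,0.014,0,0,0,0.7],[0.007,0,0.02,0,0,0,0.7],[0.007,0,0.026,0,0,0,0.7],[0.007,0,0.03,0,0,0,0.7],[0.007,0,0.034,0,0,0,0.7],[0.007,0,0.038,0,0,0,0.7],[0.007,0,0.042,0,0,0,0.7],[0.007,0,0.042,0,0,0,0.7]])

```text
clock: 23.55
tcp_pos: [0.5182, -0.1172, 0.1763]
orientation: [0.6, 2.922, 0.653]
contact_force: [-0.3, 0.2, -0.8]
grip_width: 0.0348
```

```bash
cat > st.py <<'E'
from fit import *
P=np.array([.6016,-.1136,.0976])+.072*by
p,Q=pose();e=p-(P+.107*n);print('pos bx,by,n',[round(float(e@v)*1e3,1) for v in(bx,by,n)])
f=readout.get_obs()['contact_force'];print('F',[round(float(f@v),1) for v in(bx,by,n)])
E
python3 st.py
```

```text
pos bx,by,n [0.4, 3.2, -20.4]
F [-0.3, 0.4, -0.7]
```

Free so far. I'll continue to the floor.

>>> step_arm(commands=[[0,0,0.004,0,0,0,0.7],[0,0,0.008,0,0,0,0.7],[0,0,0.012,0,0,0,0.7],[0,0,0.016,0,0,0,0.7],[0,0,0.019,0,0,0,0.7],[0,0,0.022,0,0,0,0.7],[0,0,0.024,0,0,0,0.7],[0,0,0.026,0,0,0,0.7],[0,0,0.028,0,0,0,0.7],[0,0,0.028,0,0,0,0.7]])

```text
clock: 24.8
tcp_pos: [0.5202, -0.1135, 0.1666]
orientation: [0.602, 2.918, 0.657]
contact_force: [-14.0, -4.6, 29.6]
grip_width: 0.0349
```

```bash
python3 st.py
```

```text
pos bx,by,n [0.1, 2.9, -30.9]
F [3.7, 11.0, 30.9]
```

>>> step_arm(commands=[[0,0,-0.002,0,0,0,0.7],[0,0,-0.002,0,0,0,0.1],[0,0,-0.002,0,0,0,-0.4],[0,0,-0.002,0,0,0,-0.6],[0,0,-0.002,0,0,0,-0.6],[0,0,-0.06,0,0,0,-0.6],[0,0,-0.12,0,0,0,-0.6],[0,0,-0.12,0,0,0,0.2],[0,0,-0.12,0,0,0,1],[0,0,-0.12,0,0,0,1]])

```text
clock: 26.05
tcp_pos: [0.5096, -0.1362, 0.2198]
orientation: [0.601, 2.92, 0.658]
contact_force: [-0.9, 0.2, 0.5]
grip_width: 0.013
```

```bash
python3 st.py
```

```text
pos bx,by,n [-0.1, 3.6, 27.9]
F [0.0, 0.9, 0.5]
```

>>> step_arm(commands=[[-0.006,0,0.03,0,0,0,1],[-0.006,0,0.05,0,0,0,1],[-0.006,0,0.06,0,0,0,1],[-0.006,0,0.066,0,0,0,1],[-0.006,0,0.069,0,0,0,1],[-0.006,0,0.072,0,0,0,1],[-0.006,0,0.074,0,0,0,1],[-0.006,0,0.076,0,0,0,1],[-0.006,0,0.076,0,0,0,1],[-0.006,0,0.076,0,0,0,1]])

```text
clock: 27.3
tcp_pos: [0.5187, -0.1234, 0.1869]
orientation: [0.602, 2.918, 0.659]
contact_force: [-6.0, -3.0, 12.1]
grip_width: -0.0
```

```bash
python3 st.py;python3 -c "
from h import *;print(readout.get_obs()['grip_width'])"
```

```text
pos bx,by,n [-0.1, 0.3, -8.4]
F [0.4, 4.3, 13.2]
-3.52227654390182e-05
```

Firm contact at n = -8.4 mm. I'll press on A the same way and compare depths.

>>> step_arm(commands=[[0,0,-0.05,0,0,0,1],[-0.1,0,-0.05,0,0,0,1],[-0.144,0,-0.04,0,0,0,1],[-0.144,0,-0.02,0,0,0,1],[-0.144,0,-0.01,0,0,0,1],[-0.144,0,-0.004,0,0,0,1],[-0.144,0,-0.001,0,0,0,1],[-0.144,0,0.001,0,0,0,1],[-0.144,0,0.002,0,0,0,1],[-0.144,0,0.002,0,0,0,1]])

```text
clock: 28.55
tcp_pos: [0.5848, -0.152, 0.1868]
orientation: [0.602, 2.917, 0.66]
contact_force: [-3.1, -1.4, 5.5]
grip_width: 0.0004
```

```bash
python3 st.py
python3 - <<'E'
from fit import *
q=[Y,.5821,-.0673,.074,1.88,1.86]
print(model(q,'lid_push').round(3),model(q,'clamp_grip').round(3),model(q,'clamp_hinge').round(3),model(q,'lid_hinge').round(3),n.round(3),bx.round(3),by.round(3),pose()[0])
S=grab_frame('scene');T=grab_frame('top')
obs=[]
for f in(S,T):
  for t in('lid_push','clamp_grip','clamp_hinge','lid_hinge'):
    e=proj(f,model(q,t));L=[d['point'] for d in tip_of(t,f)]
    if L:
        b=min(L,key=lambda u:np.linalg.norm(u-e));print(t,np.round(b),e.round());obs.append((t,f,b))
s=least_squares(lambda a:np.concatenate([proj(f,model(q[:4]+list(a),t))-u for t,f,u in obs]),[1.88,1.86],loss='soft_l1');print(s.x)
E
```

```text
pos bx,by,n [-0.2, -71.7, -8.4]
F [0.1, 2.3, 6.0]
[ 0.611 -0.001  0.246] [ 0.655 -0.217  0.236] [ 0.643 -0.16   0.134] [ 0.601 -0.024  0.132] [-0.167 -0.388  0.906] [0.358 0.833 0.423] [-0.919  0.395  0.   ] [ 0.58480229 -0.15197545  0.18684329]
lid_push [377. 139.] [378. 140.]
clamp_grip [493. 158.] [492. 161.]
clamp_hinge [454. 207.] [451. 203.]
lid_hinge [383. 193.] [382. 194.]
lid_push [360. 162.] [361. 160.]
clamp_grip [457. 142.] [457. 140.]
clamp_hinge [421. 152.] [421. 153.]
lid_hinge [369. 170.] [367. 171.]
[1.90858703 1.84267802]
```

Both specimens sit at the same depth. Now I'll plan the lid arc.

```bash
cat > lid.py <<'E'
from fit import *
Tb=np.array([.5821,-.0673,.074]);H=np.array([.067,0,.033])
uh=np.array([np.cos(Y),np.sin(Y),0])
def Qphi(phi):  # phi deg: tool back direction leans phi from vertical to +uh
    a=np.radians(90-phi);return axes(-(np.cos(a)*uh+np.sin(a)*np.array([0,0,1])),by*0+ (np.sin(a)*uh-np.cos(a)*np.array([0,0,1])))
def tcp(th,phi,lat=0,r=.11,off=0,tip=.073):
    c=Tb+B.apply(H+R.from_euler('y',th).apply([-r,0,.04+off])+[0,lat,0]);Q=Qphi(phi)
    return c-Q.apply([0,0,tip]),Q
E
python3 - <<'E'
from lid import *
print(np.degrees((Qphi(-25).inv()*QT).magnitude()))
p,Q=tcp(2.2,30);print(p.round(3));up=p+[0,0,.13];print('up',up)
p0,Q0=pose()
print('lift',frac(p0+.12*n,Q0),p0+.12*n)
m=np.array([.53,-.1,.45]);print('mid',frac(m,Qphi(0)));print('up',frac(up,Q));print('start',frac(p,Q))
E
```

```text
1.709663709861475e-14
[0.639 0.065 0.296]
up [0.6388201  0.06464421 0.42573669]
lift [-0.0005, 0.0021, -0.24, 0.0, 0.0, 0.0] [ 0.56478945 -0.19859592  0.29563081]
mid [0.1412, 0.2736, -0.4527, 0.0708, 0.0003, -0.0002]
up [0.072, 0.6034, -0.2415, 0.1542, 0.0002, -0.0003]
start [0.0723, 0.4915, -0.0069, 0.1542, 0.0002, -0.0003]
```

>>> step_arm(commands=[[0,0,-0.12,0,0,0,1],[0,0.002,-0.24,0,0,0,1],[0.047,0.09,-0.31,0.023,0,0,1],[0.094,0.18,-0.38,0.047,0,0,1],[0.141,0.274,-0.453,0.07,0,0,1],[0.118,0.38,-0.38,0.098,0,0,1],[0.095,0.49,-0.31,0.126,0,0,1],[0.072,0.603,-0.242,0.154,0,0,1],[0.072,0.603,-0.242,0.154,0,0,1],[0.072,0.603,-0.242,0.154,0,0,1]])

```text
clock: 30.3
tcp_pos: [0.6391, 0.0656, 0.4246]
orientation: [-0.592, -2.877, 0.773]
contact_force: [-0.3, -0.1, 1.0]
grip_width: -0.0002
```

Run:
```python
from lid import *
p0,Q0=pose();print(readout.get_obs()['joints'].round(2))
T=grab_frame('top')
for t in('lid_push',):print([(np.round(d['point']),round(float(d['p']),2)) for d in tip_of(t,T)],proj(T,model([Y,*Tb,1.9,1.85],t)))
for th,ph in((2.2,30),(2.1,30),(2.0,30),(1.9,28),(1.8,26),(1.7,24),(1.6,21),(1.5,18),(1.4,15)):
    p,Q=tcp(th,ph);print(th,ph,p.round(3),frac(p,Q))
```

```text
[-0.87  0.62  0.88  1.38  0.01  1.57  1.13]
[(array([361., 161.]), 0.64), (array([455., 140.]), 0.42)] [360.32950781 160.09767577]
2.2 30 [0.639 0.065 0.296] [0.0018, 0.136, 0.2249, 0.0003, -0.0, -0.0009]
2.1 30 [0.635 0.055 0.301] [0.0016, 0.1126, 0.2256, 0.0003, -0.0, -0.0009]
2.0 30 [0.63  0.045 0.306] [0.0015, 0.0894, 0.2287, 0.0003, -0.0, -0.0009]
1.9 28 [0.625 0.033 0.31 ] [0.0013, 0.0615, 0.2341, -0.0053, -0.0, -0.0009]
1.8 26 [0.62  0.02  0.314] [0.0012, 0.0343, 0.2419, -0.0108, -0.0, -0.0009]
1.7 24 [0.614 0.007 0.316] [0.001, 0.008, 0.2521, -0.0164, 0.0, -0.0009]
1.6 21 [ 0.608 -0.007  0.317] [0.0009, -0.0198, 0.2649, -0.0247, 0.0, -0.0009]
1.5 18 [ 0.602 -0.021  0.317] [0.0007, -0.0462, 0.2801, -0.033, 0.0, -0.0009]
1.4 15 [ 0.596 -0.034  0.316] [0.0006, -0.0711, 0.2975, -0.0414, 0.0001, -0.0009]
```

>>> step_arm(commands=[[0.002,0.05,0.08,0,0,0,1],[0.002,0.1,0.16,0,0,0,1],[0.002,0.136,0.225,0,0,0,1],[0.002,0.113,0.226,0,0,0,1],[0.002,0.089,0.229,0,0,-0.001,1],[0.001,0.062,0.234,-0.005,0,-0.001,1],[0.001,0.034,0.242,-0.011,0,-0.001,1],[0.001,0.008,0.252,-0.016,0,-0.001,1],[0.001,-0.02,0.265,-0.025,0,-0.001,1],[0.001,-0.046,0.28,-0.033,0,-0.001,1]])

```text
clock: 31.65
tcp_pos: [0.6021, -0.0218, 0.3181]
orientation: [-0.614, -2.983, 0.468]
contact_force: [3.0, 0.4, 1.6]
grip_width: -0.0
```

```bash
cat > look.py <<'E'
from lid import *
import sys
S=grab_frame('scene');T=grab_frame('top');q=[Y,*Tb];A=[]
for f in(S,T):
  for t in('lid_push','clamp_grip'):
    A+=[(t,f,np.array(d['point']),d['p']) for d in tip_of(t,f)]
for nm,k in(('lid_push',0),('clamp_grip',1)):
  th=np.linspace(-.1,2.1,221)
  for f,fn in((S,'s'),(T,'t')):
    for t,g,u,pp in A:
      if t==nm and g is f:
        e=[np.linalg.norm(proj(f,model(q+([a,0] if k==0 else [0,a]),t))-u) for a in th];i=int(np.argmin(e))
        print(nm,fn,u.round(),round(float(pp),2),'angle',round(th[i],2),'res',round(e[i],1))
p,Q=pose();f=readout.get_obs()['contact_force'];print(p.round(4),'F',[round(float(f@v),1) for v in(bx,by,n)])
E
python3 look.py
python3 - <<'E'
from lid import *
for th,ph in((1.4,15),(1.3,12),(1.2,9),(1.1,6),(1.0,3),(.9,0),(.8,-3),(.7,-6),(.6,-9),(.5,-12)):
    p,Q=tcp(th,ph);print(th,ph,p.round(3),frac(p,Q))
E
```

```text
lid_push s [394. 148.] 0.66 angle 1.47 res 0.5
lid_push t [381. 172.] 0.92 angle 1.44 res 3.0
lid_push t [401. 172.] 0.17 angle 1.06 res 5.9
clamp_grip s [492. 157.] 0.96 angle 1.87 res 4.0
clamp_grip t [457. 140.] 0.53 angle 1.86 res 0.1
[ 0.6019 -0.0197  0.3166] F [0.2, -0.0, 0.0]
1.4 15 [ 0.596 -0.034  0.316] [-0.0012, -0.0296, 0.0111, -0.0085, -0.0001, 0.0003]
1.3 12 [ 0.59  -0.048  0.313] [-0.0012, -0.0562, 0.0253, -0.0169, -0.0002, 0.0003]
1.2 9 [ 0.585 -0.061  0.309] [-0.0011, -0.0813, 0.0418, -0.0252, -0.0002, 0.0003]
1.1 6 [ 0.579 -0.074  0.304] [-0.0011, -0.1047, 0.0604, -0.0335, -0.0002, 0.0003]
1.0 3 [ 0.574 -0.087  0.298] [-0.0011, -0.1263, 0.0809, -0.0419, -0.0002, 0.0003]
0.9 0 [ 0.569 -0.098  0.29 ] [-0.0011, -0.1458, 0.103, -0.0502, -0.0002, 0.0003]
0.8 -3 [ 0.564 -0.109  0.282] [-0.001, -0.1631, 0.1267, -0.0585, -0.0002, 0.0003]
0.7 -6 [ 0.56  -0.119  0.272] [-0.001, -0.1781, 0.1516, -0.0669, -0.0002, 0.0003]
0.6 -9 [ 0.556 -0.129  0.262] [-0.001, -0.1907, 0.1776, -0.0752, -0.0002, 0.0003]
0.5 -12 [ 0.552 -0.137  0.251] [-0.001, -0.2009, 0.2044, -0.0835, -0.0002, 0.0003]
```

The lid is following, now at about 1.45 rad. Continuing the arc.

>>> step_arm(commands=[[-0.001,-0.03,0.011,-0.009,0,0,1],[-0.001,-0.056,0.025,-0.017,0,0,1],[-0.001,-0.081,0.042,-0.025,0,0,1],[-0.001,-0.105,0.06,-0.034,0,0,1],[-0.001,-0.126,0.081,-0.042,0,0,1],[-0.001,-0.146,0.103,-0.05,0,0,1],[-0.001,-0.163,0.127,-0.059,0,0,1],[-0.001,-0.178,0.152,-0.067,0,0,1],[-0.001,-0.191,0.178,-0.075,0,0,1],[-0.001,-0.201,0.204,-0.084,0,0,1]])

```text
clock: 33.2
tcp_pos: [0.5526, -0.1362, 0.2501]
orientation: [0.617, 3.022, 0.324]
contact_force: [0.1, 0.5, 1.2]
grip_width: 0.0003
```

```bash
python3 look.py
python3 - <<'E'
from lid import *
for th,ph in((.4,-15),(.3,-18),(.2,-21),(.1,-24),(.05,-25),(0,-25),(-.03,-25),(-.05,-25)):
    p,Q=tcp(th,ph);print(th,ph,p.round(3),frac(p,Q))
E
```

```text
lid_push s [418. 193.] 0.86 angle 0.54 res 2.8
lid_push t [410. 188.] 0.87 angle 0.08 res 0.7
lid_push t [222. 189.] 0.35 angle 2.1 res 133.0
clamp_grip s [493. 159.] 0.7 angle 1.89 res 1.9
clamp_grip t [457. 140.] 0.69 angle 1.86 res 0.2
[ 0.5528 -0.1357  0.2509] F [-0.1, 0.0, 1.3]
0.4 -15 [ 0.549 -0.144  0.239] [0.0002, -0.0228, 0.0199, -0.008, -0.0004, 0.0005]
0.3 -18 [ 0.546 -0.15   0.226] [0.0002, -0.0411, 0.0413, -0.0163, -0.0004, 0.0005]
0.2 -21 [ 0.544 -0.155  0.214] [0.0002, -0.0573, 0.0641, -0.0247, -0.0004, 0.0004]
0.1 -24 [ 0.543 -0.159  0.2  ] [0.0002, -0.0711, 0.088, -0.033, -0.0004, 0.0004]
0.05 -25 [ 0.542 -0.16   0.194] [0.0002, -0.0759, 0.1, -0.0358, -0.0004, 0.0004]
0 -25 [ 0.542 -0.16   0.188] [0.0002, -0.0777, 0.1116, -0.0358, -0.0004, 0.0004]
-0.03 -25 [ 0.542 -0.159  0.185] [0.0002, -0.0784, 0.1186, -0.0358, -0.0004, 0.0004]
-0.05 -25 [ 0.543 -0.159  0.182] [0.0002, -0.0788, 0.1232, -0.0358, -0.0004, 0.0004]
```

>>> step_arm(commands=[[0,-0.023,0.02,-0.008,0,0,1],[0,-0.041,0.041,-0.016,0,0,1],[0,-0.057,0.064,-0.025,0,0,1],[0,-0.071,0.088,-0.033,0,0,1],[0,-0.076,0.1,-0.036,0,0,1],[0,-0.077,0.106,-0.036,0,0,1],[0,-0.078,0.112,-0.036,0,0,1],[0,-0.078,0.116,-0.036,0,0,1],[0,-0.078,0.119,-0.036,0,0,1],[0,-0.078,0.119,-0.036,0,0,1]])

```text
clock: 34.75
tcp_pos: [0.5425, -0.16, 0.1894]
orientation: [0.595, 2.922, 0.657]
contact_force: [-19.1, -3.7, 39.7]
grip_width: -0.0001
```

```bash
python3 look.py
```

```text
lid_push s [420. 224.] 0.75 angle -0.03 res 0.4
lid_push s [393. 229.] 0.49 angle -0.1 res 26.1
lid_push s [383. 194.] 0.15 angle 0.7 res 36.7
lid_push t [411. 192.] 0.68 angle 0.04 res 3.1
clamp_grip s [493. 159.] 0.57 angle 1.9 res 2.4
clamp_grip t [456. 142.] 0.68 angle 1.81 res 0.1
[ 0.5425 -0.16    0.1894] F [5.9, 14.6, 40.0]
```

The lid is shut: pressed with 40 N it stopped within 1.5 mm of the computed shut pose. Now the clamp arc.

```bash
cat > cl.py <<'E'
from lid import *
HC=np.array([-.03,-.092,.08])
def Qpsi(ps): 
    s=np.radians(ps);return axes(B.apply([0,np.sin(s),-np.cos(s)]),bx)
def ctcp(a,ps,r=.118,off=.007,tip=.073,dx=0):
    c=Tb+B.apply(HC+R.from_euler('x',a).apply([0,r,off])+[dx,0,0]);Q=Qpsi(ps);return c-Q.apply([0,0,tip]),Q
E
python3 - <<'E'
from cl import *
p0,Q0=pose()
s,Qs=ctcp(2.25,30);u=s+.09*n
print('start',s,'up',u)
l=p0+.2*n;print('lift',l,frac(l,Q0));m=.5*(l+u)+.02*n;print('m',frac(m,Qpsi(15)));print('up',frac(u,Qs));print('start',frac(s,Qs))
E
```

```text
start [ 0.7240243 -0.2640006  0.270348 ] up [ 0.70900272 -0.29894431  0.3519157 ]
lift [ 0.50914022 -0.23769367  0.37068677] [0.0006, 0.0023, -0.4, 0.0, 0.0, 0.0]
m [-0.2073, 0.0142, -0.4136, 0.0008, 0.0414, 0.0007]
up [-0.4152, 0.0256, -0.3473, 0.0007, 0.0831, 0.0008]
start [-0.4155, 0.0246, -0.1673, 0.0007, 0.0831, 0.0008]
```

>>> step_arm(commands=[[0,0,-0.12,0,0,0,1],[0,0,-0.24,0,0,0,1],[0,0.002,-0.36,0,0,0,1],[-0.05,0.005,-0.4,0,0.01,0,1],[-0.13,0.01,-0.41,0.001,0.025,0.001,1],[-0.207,0.014,-0.414,0.001,0.041,0.001,1],[-0.31,0.02,-0.38,0.001,0.062,0.001,1],[-0.415,0.026,-0.347,0.001,0.083,0.001,1],[-0.415,0.026,-0.347,0.001,0.083,0.001,1],[-0.415,0.026,-0.347,0.001,0.083,0.001,1]])

```text
clock: 36.3
tcp_pos: [0.6986, -0.2824, 0.3347]
orientation: [-0.366, -2.603, -0.699]
contact_force: [0.3, 0.7, -1.6]
grip_width: 0.0
```

```bash
python3 look.py
python3 - <<'E'
from cl import *
print(readout.get_obs()['joints'].round(2))
for a,ps in((2.25,30),(2.15,30),(2.05,30),(1.95,30),(1.85,29),(1.75,27),(1.65,25)):
    p,Q=ctcp(a,ps);print(a,ps,p.round(3),frac(p,Q))
E
```

```text
lid_push s [420. 222.] 0.65 angle 0.01 res 0.9
lid_push t [412. 189.] 0.8 angle 0.17 res 0.6
clamp_grip s [493. 158.] 0.8 angle 1.88 res 2.8
clamp_grip t [457. 141.] 0.84 angle 1.84 res 0.2
clamp_grip t [371. 169.] 0.42 angle -0.1 res 41.1
[ 0.6966 -0.2859  0.3369] F [-0.4, -0.2, 0.3]
[ 0.53  0.89 -0.26  0.87 -0.22  1.91  1.58]
2.25 30 [ 0.724 -0.264  0.27 ] [-0.1025, 0.0014, 0.1103, -0.0022, -0.0005, -0.0002]
2.15 30 [ 0.714 -0.263  0.277] [-0.0791, 0.0013, 0.1065, -0.0022, -0.0005, -0.0002]
2.05 30 [ 0.704 -0.262  0.283] [-0.0556, 0.0013, 0.105, -0.0022, -0.0005, -0.0002]
1.95 30 [ 0.694 -0.26   0.288] [-0.0319, 0.0013, 0.1059, -0.0022, -0.0005, -0.0002]
1.85 29 [ 0.682 -0.257  0.293] [-0.006, 0.0013, 0.1092, -0.0022, -0.0033, -0.0002]
1.75 27 [ 0.669 -0.254  0.297] [0.0221, 0.0013, 0.115, -0.0022, -0.0088, -0.0002]
1.65 25 [ 0.655 -0.249  0.3  ] [0.0494, 0.0014, 0.1232, -0.0022, -0.0144, -0.0001]
```

Joint 6 is near its limit, so I'll use a less tilted tool.

Run:
```python
from cl import *
s,Q=ctcp(2.3,8);print('up',frac(s+.09*n,Q),s+.09*n);
for a in (2.3,2.2,2.1):
    p,Q=ctcp(a,8);print(a,p.round(3),frac(p,Q))
```

```text
up [0.0312, -0.0007, -0.0317, -0.0022, -0.0616, 0.0002] [ 0.68789423 -0.29216271  0.35643235]
2.3 [ 0.703 -0.257  0.275] [-0.0593, 0.0015, 0.1239, -0.0022, -0.0616, 0.0002]
2.2 [ 0.694 -0.257  0.282] [-0.0362, 0.0014, 0.1189, -0.0022, -0.0616, 0.0002]
2.1 [ 0.684 -0.256  0.288] [-0.0127, 0.0014, 0.1163, -0.0022, -0.0616, 0.0002]
```

>>> step_arm(commands=[[0.01,0,-0.03,0,-0.02,0,1],[0.02,0,-0.032,-0.001,-0.042,0,1],[0.02,0,-0.032,-0.002,-0.062,0,1],[0.0,0,-0.01,-0.002,-0.062,0,1],[-0.03,0.001,0.03,-0.002,-0.062,0,1],[-0.045,0.001,0.08,-0.002,-0.062,0,1],[-0.059,0.001,0.124,-0.002,-0.062,0,1],[-0.059,0.001,0.124,-0.002,-0.062,0,1],[-0.059,0.001,0.124,-0.002,-0.062,0,1],[-0.059,0.001,0.124,-0.002,-0.062,0,1]])

```text
clock: 37.85
tcp_pos: [0.7031, -0.2582, 0.2757]
orientation: [-0.562, -2.968, -0.695]
contact_force: [0.5, -0.1, 0.2]
grip_width: 0.0002
```

```bash
python3 look.py
python3 - <<'E'
from cl import *
print(readout.get_obs()['joints'].round(2))
for a,ps in((2.2,8),(2.1,8),(2.0,8),(1.9,8),(1.8,8),(1.7,8),(1.6,8),(1.5,7),(1.4,6),(1.3,5)):
    p,Q=ctcp(a,ps);print(a,ps,p.round(3),frac(p,Q))
E
```

```text
lid_push s [419. 222.] 0.69 angle 0.0 res 1.7
lid_push t [412. 193.] 0.76 angle 0.08 res 3.9
clamp_grip s [495. 160.] 0.71 angle 1.97 res 1.4
clamp_grip t [455. 142.] 0.65 angle 1.8 res 1.4
[ 0.7027 -0.2576  0.2751] F [-0.4, 0.2, -0.4]
[ 0.58  0.73 -0.3   1.27 -0.25  1.29  1.62]
2.2 8 [ 0.694 -0.257  0.282] [0.0192, 0.0007, -0.0126, -0.0002, 0.0005, 0.0002]
2.1 8 [ 0.684 -0.256  0.288] [0.04, 0.0007, -0.0239, -0.0002, 0.0005, 0.0002]
2.0 8 [ 0.673 -0.254  0.294] [0.0617, 0.0007, -0.0332, -0.0002, 0.0005, 0.0002]
1.9 8 [ 0.663 -0.252  0.298] [0.0843, 0.0008, -0.0402, -0.0002, 0.0005, 0.0002]
1.8 8 [ 0.652 -0.249  0.302] [0.1074, 0.0008, -0.045, -0.0002, 0.0005, 0.0002]
1.7 8 [ 0.641 -0.246  0.305] [0.1309, 0.0008, -0.0474, -0.0002, 0.0005, 0.0002]
1.6 8 [ 0.63  -0.242  0.306] [0.1546, 0.0009, -0.0474, -0.0002, 0.0005, 0.0002]
1.5 7 [ 0.618 -0.237  0.307] [0.1806, 0.0009, -0.0451, -0.0002, -0.0023, 0.0002]
1.4 6 [ 0.606 -0.231  0.306] [0.2063, 0.0009, -0.0404, -0.0001, -0.0051, 0.0002]
1.3 5 [ 0.594 -0.225  0.304] [0.2315, 0.001, -0.0333, -0.0001, -0.0078, 0.0002]
```

Joint 6 is now at 1.29, which is good. Pushing.

>>> step_arm(commands=[[0.019,0.001,-0.013,0,0,0,1],[0.04,0.001,-0.024,0,0,0,1],[0.062,0.001,-0.033,0,0,0,1],[0.084,0.001,-0.04,0,0,0,1],[0.107,0.001,-0.045,0,0,0,1],[0.131,0.001,-0.047,0,0,0,1],[0.155,0.001,-0.047,0,0,0,1],[0.181,0.001,-0.045,0,-0.002,0,1],[0.206,0.001,-0.04,0,-0.005,0,1],[0.231,0.001,-0.033,0,-0.008,0,1]])

```text
clock: 39.4
tcp_pos: [0.5937, -0.2252, 0.3044]
orientation: [0.586, 3.002, 0.689]
contact_force: [1.1, -0.9, 0.5]
grip_width: -0.0001
```

```bash
python3 look.py
python3 - <<'E'
from cl import *
for a,ps in((1.2,4),(1.1,3),(1.,2),(.9,1),(.8,0),(.7,0),(.6,0),(.5,0),(.4,0),(.3,0)):
    p,Q=ctcp(a,ps);print(a,ps,p.round(3),frac(p,Q))
E
```

```text
lid_push s [420. 219.] 0.84 angle 0.06 res 1.2
lid_push t [408. 191.] 0.73 angle -0.09 res 1.9
clamp_grip s [464. 166.] 0.64 angle 1.25 res 4.4
clamp_grip t [444. 172.] 0.81 angle 1.2 res 0.9
[ 0.5946 -0.2256  0.3044] F [-0.8, 0.6, 0.1]
1.2 4 [ 0.583 -0.219  0.302] [0.0257, -0.0, 0.0079, -0.0001, -0.0027, 0.0002]
1.1 3 [ 0.572 -0.213  0.298] [0.0495, 0.0, 0.0182, -0.0001, -0.0054, 0.0002]
1.0 2 [ 0.562 -0.206  0.293] [0.0723, 0.0001, 0.0306, -0.0001, -0.0082, 0.0002]
0.9 1 [ 0.553 -0.199  0.288] [0.0936, 0.0001, 0.045, -0.0001, -0.011, 0.0002]
0.8 0 [ 0.544 -0.192  0.281] [0.1135, 0.0002, 0.0613, -0.0001, -0.0138, 0.0002]
0.7 0 [ 0.538 -0.186  0.274] [0.1291, 0.0002, 0.079, -0.0001, -0.0138, 0.0002]
0.6 0 [ 0.532 -0.179  0.266] [0.1429, 0.0002, 0.0982, -0.0001, -0.0138, 0.0002]
0.5 0 [ 0.528 -0.173  0.257] [0.1547, 0.0003, 0.1187, -0.0001, -0.0138, 0.0002]
0.4 0 [ 0.524 -0.167  0.247] [0.1644, 0.0003, 0.1402, -0.0001, -0.0138, 0.0002]
0.3 0 [ 0.522 -0.16   0.238] [0.1719, 0.0003, 0.1626, -0.0001, -0.0138, 0.0002]
```

The clamp follows, now at about 1.2 rad, and the lid stays shut.

>>> step_arm(commands=[[0.026,0,0.008,0,-0.003,0,1],[0.05,0,0.018,0,-0.005,0,1],[0.072,0,0.031,0,-0.008,0,1],[0.094,0,0.045,0,-0.011,0,1],[0.114,0,0.061,0,-0.014,0,1],[0.129,0,0.079,0,-0.014,0,1],[0.143,0,0.098,0,-0.014,0,1],[0.155,0,0.119,0,-0.014,0,1],[0.164,0,0.14,0,-0.014,0,1],[0.172,0,0.163,0,-0.014,0,1]])

```text
clock: 40.95
tcp_pos: [0.5216, -0.1601, 0.2368]
orientation: [0.599, 2.923, 0.646]
contact_force: [1.1, -0.8, -0.1]
grip_width: -0.0001
```

```bash
python3 look.py
python3 - <<'E'
from cl import *
for a in(.2,.15,.1,.05,.02,0,-.02):
    p,Q=ctcp(a,0);print(a,p.round(3),frac(p,Q))
E
```

```text
lid_push s [420. 225.] 0.84 angle -0.05 res 0.2
lid_push s [420. 206.] 0.3 angle 0.31 res 1.6
lid_push t [409. 192.] 0.67 angle -0.05 res 2.0
clamp_grip s [419. 208.] 0.63 angle 0.31 res 1.9
clamp_grip t [411. 198.] 0.86 angle 0.25 res 0.6
[ 0.5218 -0.1607  0.2376] F [0.2, 0.3, -0.6]
0.2 [ 0.52  -0.155  0.227] [0.0075, 0.0004, 0.0225, -0.0001, 0.0003, 0.0003]
0.15 [ 0.52  -0.152  0.222] [0.0103, 0.0004, 0.034, -0.0001, 0.0003, 0.0003]
0.1 [ 0.52  -0.149  0.217] [0.0125, 0.0004, 0.0456, -0.0001, 0.0003, 0.0003]
0.05 [ 0.52  -0.147  0.212] [0.0141, 0.0004, 0.0573, -0.0001, 0.0003, 0.0003]
0.02 [ 0.521 -0.145  0.208] [0.0148, 0.0004, 0.0644, -0.0001, 0.0003, 0.0003]
0 [ 0.521 -0.144  0.206] [0.0151, 0.0004, 0.0691, -0.0001, 0.0003, 0.0003]
-0.02 [ 0.521 -0.143  0.204] [0.0153, 0.0004, 0.0738, -0.0001, 0.0003, 0.0003]
```

>>> step_arm(commands=[[0.007,0,0.022,0,0,0,1],[0.01,0,0.034,0,0,0,1],[0.012,0,0.046,0,0,0,1],[0.014,0,0.054,0,0,0,1],[0.015,0,0.06,0,0,0,1],[0.015,0,0.064,0,0,0,1],[0.015,0,0.067,0,0,0,1],[0.015,0,0.069,0,0,0,1],[0.015,0,0.071,0,0,0,1],[0.015,0,0.071,0,0,0,1]])

```text
clock: 42.5
tcp_pos: [0.5204, -0.1448, 0.2073]
orientation: [0.6, 2.923, 0.646]
contact_force: [-11.5, -3.8, 22.2]
grip_width: 0.0002
```

```bash
python3 look.py
python3 - <<'E'
from cl import *
p,Q=ctcp(0,0);q,_=pose();print('n above a=0:',(q-p)@n*1e3)
E
```

```text
lid_push t [410. 191.] 0.59 angle -0.01 res 1.7
clamp_grip s [410. 216.] 0.66 angle 0.08 res 0.3
clamp_grip t [403. 196.] 0.77 angle -0.04 res 0.8
clamp_grip t [401. 172.] 0.48 angle -0.1 res 24.9
[ 0.5204 -0.1448  0.2074] F [0.9, 9.6, 24.1]
n above a=0: 1.2457637756457267
```

Contact with 24 N at the computed down pose, with the same +1 mm offset as the earlier contacts. I'll back off and check.

>>> step_arm(commands=[[0,0,-0.02,0,0,0,1],[0,0,-0.1,0,0,0,1],[0,0,-0.2,0,0,0,1],[0,0,-0.3,0,0,0,1],[0,0,-0.4,0,0,0,1],[0,0,-0.4,0,0,0,1],[0,0,-0.4,0,0,0,1],[0,0,-0.4,0,0,0,1],[0,0,-0.4,0,0,0,1],[0,0,-0.4,0,0,0,1]])

```text
clock: 44.05
tcp_pos: [0.4868, -0.2218, 0.3881]
orientation: [0.6, 2.924, 0.647]
contact_force: [0.7, -0.1, 0.0]
grip_width: 0.0002
```

```bash
python3 look.py
python3 - <<'E'
from h import *
S=grab_frame('scene');W=grab_frame('wrist')
a=cv2.resize(S['img'][110:290,180:520],(800,424),interpolation=cv2.INTER_CUBIC)
b=cv2.resize(W['img'],(280,175));m=np.vstack([a,np.zeros((175,800,3),np.uint8)]);m[424:,:280]=b
m[424:,280:]=cv2.resize(grab_frame('top')['img'][120:250,200:500],(520,175));cv2.imwrite('pics/end.png',m[:,:,::-1])
E
```

```text
lid_push s [417. 222.] 0.58 angle -0.01 res 3.3
lid_push s [244. 236.] 0.48 angle 2.1 res 158.8
lid_push t [409. 193.] 0.63 angle -0.07 res 3.3
clamp_grip s [411. 216.] 0.71 angle 0.09 res 1.1
clamp_grip t [402. 196.] 0.55 angle -0.07 res 0.8
[ 0.4869 -0.2222  0.3887] F [0.3, -0.2, -0.1]
```

View pics/end.png

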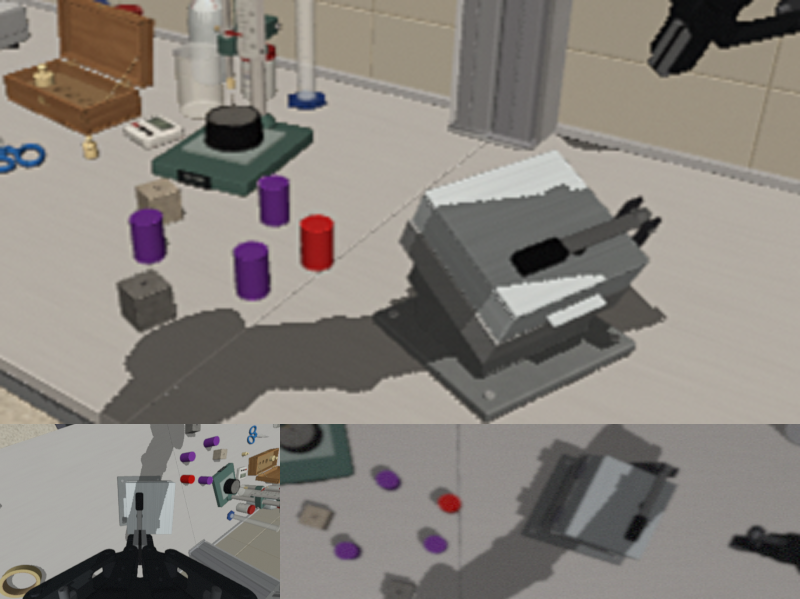

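The lid is shut flush and the hold-down arm lies across it with its grip at about (540,255). The cubes and coloured look-alikes stand untouched, and the gripper is clear. I'm handing in.

```bash
python3 -c "
from bench import r
print(r.hand_in())"
```

```text
the job is handed in; nothing more can be done
None
```

I put the two grey round specimens into the test box's pockets, shut the lid, swung the hold-down arm down onto it and handed the job in. It took about 44 s of robot time, and no verdict was reported.

- **Specimens:** one went into each pocket. I pressed each on top with shut fingers, and both stopped at the same depth, within 1 mm of the expected seated height. That they stand square was seen in a picture for the right one only, before the lid covered them.
- **Lid:** a 40 N push stopped about 1.5 mm from the computed shut position. The last picture shows the lid flush on the face, and the camera estimates are about -0.01 and -0.07 rad.
- **Hold-down arm:** it stopped against a 24 N push, 1.2 mm above the computed down position. Every press on the box ended about 1 mm high, so I took this as pad contact.
- **Disagreement:** the two camera estimates of the arm angle differ slightly, 0.09 rad from the scene view and -0.07 rad from above.
- **Other items:** the last picture shows the two cubes and the purple and red look-alikes where they were, and the gripper clear of everything.

While positioning to push the hold-down arm, joint 6 came close to its limit (1.91 of 1.92). I changed the tool tilt before pushing.

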